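Weigh the round specimen basket on the spring balance

TASK

Weigh the round wire basket of specimens: hang it by its stirrup on the hook of the spring balance and let its weight down onto the spring slowly, so that the pointer sinks smoothly to its reading, neither jumping nor bouncing when you let go and never running past the last mark. Leave the basket hanging free and still with the pointer settled, and do not disturb the stand or the other things on the bench.

Things in the scene. Friction and masses are not known exactly. Their poses are not given: they have to be found in the camera images.
- basket: round steel wire basket of metal specimens, to be weighed: 100 mm across, wall 36 mm high, weight 1.6 to 4.5 N (differs each time), centre of mass low on its axis. Origin: centre of its underside, z up. On its axis stands a flat stem, 8 mm (x) by 12 mm (y), up to 166 mm above the origin, and on that the wire stirrup. It stands on the 3 mm green mat
- crown (a point): underside of the peak of the basket's stirrup, 217 mm above its origin, axes as the basket's: this comes to rest in the hook. The stirrup is a closed loop of 6 mm wire in the basket's y-z plane, from 164 to 223 mm above the origin; its opening is 32 mm wide and about 48 mm high; its top is a shallow peak that centres itself on a hook
- stem (a point): a point on the axis of the basket's stem, 92 mm above its origin and 125 mm below the crown: the place to pinch, across the stem's y faces (12 mm); lower is also free, down to 50 mm above the origin
- saddle (a point): bottom of the inside of the hook's bend, where the crown comes to rest; 310 mm above the bench unloaded, moves down with the hook. Frame: z up, the hook (6 mm wire) lies in x-z, its mouth faces -x. To enter, the crown passes over the tip, goes in +x until above this point, then down; the bend catches errors of about 5 mm in x
- hook_tip (a point): highest point of the hook's open, upturned tip: 20 mm to -x of the saddle and 21 mm above it. Opposite it the wire bulges 21 mm to +x of the saddle and joins the balance's axis from 48 mm above the saddle up. The scale tube of the balance (27 mm across) begins 71 mm above the saddle, so the stem has to be held from the -x side, tilted 35 to 45 degrees
- hook (a joint): spring balance pointer and hook (one sliding part), m downwards: 0 unloaded, about 0.0125 m per newton of load (80 N/m), weakly damped, so it bounces if the load is let go before the spring carries it all, or while it is pulled down. Moving faster than 60 mm/s counts as a jump. The scale ends at 0.0625 (5 N), the hard stop is at 0.068
- pointer (a point): centre of the black pointer disc, 16 mm across and 5 mm thick, seen through the slots (front and back) of the balance's white scale tube, on the axis, 160 mm above the saddle; it moves with the hook
- stand: laboratory stand, fixed. Origin on the bench right below the hook, axes parallel to the saddle's. Grey base plate 130 mm (x) by 230 mm (y) by 15 mm, centred 75 mm to -y; 12 mm rod 165 mm to -y, 650 mm tall; a clamp arm at 530 mm height holds the upright tubular spring balance (27 mm across, from 381 to 582 mm height)
- square_basket: bystander: white square basket, 80 mm wide, 40 mm high, with a 10 mm square central stem ending in a ball, 105 mm tall, no stirrup; origin at its underside. Leave alone
- beaker: bystander: glass beaker, 72 mm across, 95 mm tall, origin at its underside
- jar: bystander: white jar, 60 mm across, 80 mm tall, origin at its underside
- vial: bystander: small amber vial, 28 mm across, 55 mm tall, origin at its underside
- spatula: bystander: thin steel laboratory spatula, 170 mm long, lying flat along its x axis on the mat's near edge
- screwdriver: bystander: screwdriver, 160 mm long, lying along its x axis
- sample_box: bystander: flat grey and white box, 78 by 52 by 26 mm, origin at its underside
There are look-alikes about, which are no part of the job. What is shaped like the basket but red is not meant.

How it is judged:
By the outcome, as a careful person would: the job done as asked, in the order asked, and still so for the second after the job is handed in, with the robot touching nothing.
It also fails if it takes over 67 s, if anything falls off the work surface, if the arm or the gripper's body presses on something with over 40 N, if the wrist force passes 120 N, or if a joint passes its speed limit or range.

ROBOT

A 6-joint arm with a two-finger parallel gripper is mounted at the origin on the work surface. World frame = base frame: x ahead of the robot, y to its left, z up, the work surface at z = 0. Lengths are in mm, angles in degrees, forces in N, time in s.
With the tool pointing down it reaches from about 300 to 850 mm from the base axis. Payload 4.2 kg.
Tool frame: the origin (TCP) lies between the finger pads; the fingertips stand 14 mm ahead of it and the grasp point (between the pads) lies 5 mm behind it (env.finger_overhang is the distance from the TCP to the fingertips, in mm); z points along the fingers, y is the line along which they close (so a half turn about z gives the same grasp; the last joint's range is limited). The gripper opens to 91 mm and grips with 3 to 60 N. Pads are 32 mm wide; open, the fingers measure 118 mm over their backs; the gripper's body (76 mm by 178 mm) begins 60 mm behind the grasp point.
Start: joints at [68.125, 18.312, 89.639, -0, 72.044, -1.146], TCP at [203.529, 537.79, 227.976] pointing down, gripper open.
Joint ranges: [-177.97, 177.97], [-48.28, 115.42], [12.27, 149.76], [-77.06, 257.06], [2.81, 150.46], [-146.56, 146.56]. Speed limits (degrees/s): [147.25, 147.25, 180, 180, 180, 180].

INTERFACE

Orientations are given as [roll, pitch, yaw] about the fixed x, y, z axes, in that order (R = Rz(yaw) Ry(pitch) Rx(roll)).
In Python, from workcell import status, cams, env, finder gives the robot as it stands.
- The arm moves only by the tool apply_moves, never from a script. Its argument "increments" is a list of rows, each a list of 7 numbers: the opening, from -1 (shut) to 1 (fully open), then the shift along the world's x, y, z in m, then the turn, a rotation vector about the world's x, y, z in degrees. In form: [[gripper, x, y, z, ax, ay, az], ...]. A call has 1 to 5 rows; each row shifts and turns the commanded pose from where the row before left it; what a row does not reach is not made up. A row lasts 1/12 s, in which the tool goes at most 41.7 mm and 7.16 degrees, less where a joint would pass 70% of its speed; a pose out of reach is approached as far as the arm can. A call with a gripper value outside its range is refused whole. The fingers move at their own pace and stop on an object; "newtons" is the grip in N (left out, the last holds). Time passes only in rows, so rows that do not move let the fingers close. It gives the time, the measured TCP pose, the force, the opening and the grip force at its end, in the units of the state.
- status.state(): the state, without advancing time (a new reading comes with each control period).
- cams.grab_frame(name): name is "scene" or "top" or "wrist"; returns a dict with "color" (420x560x3 uint8, red, green, blue), "intrinsics" (3x3 intrinsics, pixels), "R" (3x3) and "t" (3): a world point X has camera coordinates R X + t. Camera axes: x right, y down, z forward; pixel columns grow to the right and rows downward; lengths in mm; the calibration is good to about 2 mm. The wrist camera is an equidistant fisheye: a pixel r from the principal point sees the ray r / f radians off the axis. A picture is of the moment at which its call begins. There is no depth.
- env.job_done(): hands the job in; it is judged then, once.
Trained networks look in the newest picture that a camera, given by its name, has taken for a name from the list of things; names that differ only in an ending like _2 or _b are one class to them, and where a whole thing is asked for, a point or a joint stands for the part that bears it (a point fixed in the world has none). Each returns a list of dicts, best first, with "score" (0 to 1); they miss things now and then, are a little off and sometimes report something else, mostly with a low value. They report only what shows in the picture. A call takes as long as a camera call. They do not tell look-alikes from the thing itself.
- finder.boxes_of(query, camera): "rect" ([left, top, width, height] in pixels, round what is visible of it).
- finder.trace(query, camera): "pixels" (420x560 bool, what is visible of it) and "rect" ([left, top, width, height] in pixels, round what is visible of it).
The state is a dict: "time_s": time; "qpos": joint angles; "qvel": joint speeds; "effort": joint torques, N m; "ee_pos": TCP position; "ee_rot": TCP orientation; "force": force on the tool from outside, world axes, zero at the start; "torque": the same for the moment, N m; "gripper_width": finger opening in mm; "gripper_force": force on a finger pad.
Only numpy, scipy, OpenCV 4.12 (cv2) and the standard library are available. Lean on these libraries where they do the work, as an engineer would, in place of code of your own. Each camera call takes 0.05 s, during which the arm holds its last target. There are 200 camera calls.

## Working session

There is one attempt and no reset: what is moved stays moved. The work goes in short steps, Python scripts to look and compute and a tool call to move; the robot and the scene stay as the last step left them, time stands still between calls to the robot, and variables do not carry over. Pictures are saved under pics/ and viewed, at most 10 in all, crops included, and the job is handed in when it is done.

Besides the shell and the picture viewer there is one more tool, called after "Call:" as name(argument=value, ...), one argument or row to a line, values as JSON. apply_moves: Moves the arm, as the interface text tells. Its arguments: {"type":"object","properties":{"increments":{"type":"array","items":{"type":"array","items":{"type":"number"}}},"newtons":{"type":"number"}},"required":["increments"]}

```bash
ls; mkdir -p pics; cat > h.py <<'E'
import numpy as np, cv2
from workcell import status, cams, env, finder
def ray(f,u,v):
    K=f["intrinsics"];R=np.array(f["R"]);t=np.array(f["t"])
    d=np.linalg.inv(K)@[u,v,1.]; return -R.T@t, R.T@d
def atz(f,u,v,z):
    c,d=ray(f,u,v); return c+d*(z-c[2])/d[2]
def proj(f,X):
    p=np.array(f["R"])@np.array(X,float)+np.array(f["t"]); q=np.array(f["intrinsics"])@p; return q[:2]/q[2]
def tri(obs): # [(f,u,v)...]
    A=np.zeros((3,3));b=np.zeros(3);L=[]
    for f,u,v in obs:
        c,d=ray(f,u,v);d=d/np.linalg.norm(d);P=np.eye(3)-np.outer(d,d);A+=P;b+=P@c;L.append((P,c))
    x=np.linalg.solve(A,b); return x,[float(np.linalg.norm(P@(x-c))) for P,c in L]
def save(f,n,box=None,s=1):
    im=f["color"][:,:,::-1]
    if box: l,t,w,h=box; im=im[t:t+h,l:l+w]
    cv2.imwrite("pics/"+n,cv2.resize(im,None,fx=s,fy=s,interpolation=cv2.INTER_CUBIC))
E
python3 - <<'E'
from h import *
np.set_printoptions(precision=1,suppress=True)
for c in ["scene","top"]:
    f=cams.grab_frame(c); save(f,c+"0.png",None,1.4)
    cc,d=ray(f,280,210); print(c,cc,d,f["intrinsics"][0,0])
    for q in ["basket","crown","stem","saddle","hook_tip","pointer","stand","square_basket","beaker","jar","vial"]:
        print(q,[(round(r["score"],2),[int(x) for x in r["rect"]]) for r in finder.boxes_of(q,c)[:3]])
E
```

```text
pics
scene [1170.  -654.1  879.1] [-0.6  0.6 -0.5] 455.4802796999314
basket [(0.73, [282, 302, 40, 87]), (0.71, [213, 344, 49, 75]), (0.68, [281, 220, 32, 79])]
crown [(0.92, [280, 304, 44, 89]), (0.82, [247, 163, 32, 64]), (0.79, [282, 222, 34, 73])]
stem [(0.95, [278, 300, 45, 91]), (0.95, [213, 342, 51, 77]), (0.69, [282, 222, 33, 75])]
saddle [(0.56, [185, 188, 12, 71])]
hook_tip []
pointer [(0.55, [181, 187, 19, 70])]
stand [(0.94, [70, 97, 164, 296]), (0.69, [280, 222, 33, 77])]
square_basket [(0.57, [332, 222, 33, 39])]
beaker [(0.79, [346, 291, 30, 44]), (0.7, [66, 98, 168, 295])]
jar [(0.67, [375, 261, 24, 33])]
vial [(0.51, [316, 326, 12, 17])]
top [ 266.6   14.1 1820.7] [ 0.1  0.  -1. ] 505.8521443364315
basket [(0.86, [247, 194, 28, 26]), (0.75, [304, 136, 26, 34]), (0.67, [197, 285, 26, 23])]
crown [(0.97, [194, 284, 26, 27]), (0.96, [245, 196, 31, 27]), (0.73, [358, 141, 23, 29])]
stem [(0.89, [244, 193, 29, 25]), (0.85, [306, 133, 26, 33]), (0.7, [191, 281, 33, 30])]
saddle []
hook_tip []
pointer [(0.45, [252, 134, 20, 28])]
stand [(0.65, [331, 159, 117, 93])]
square_basket [(0.98, [178, 193, 29, 31])]
beaker [(0.61, [251, 135, 20, 26])]
jar [(0.78, [203, 144, 21, 21])]
vial [(0.55, [289, 154, 3, 6])]
```

View pics/scene0.png

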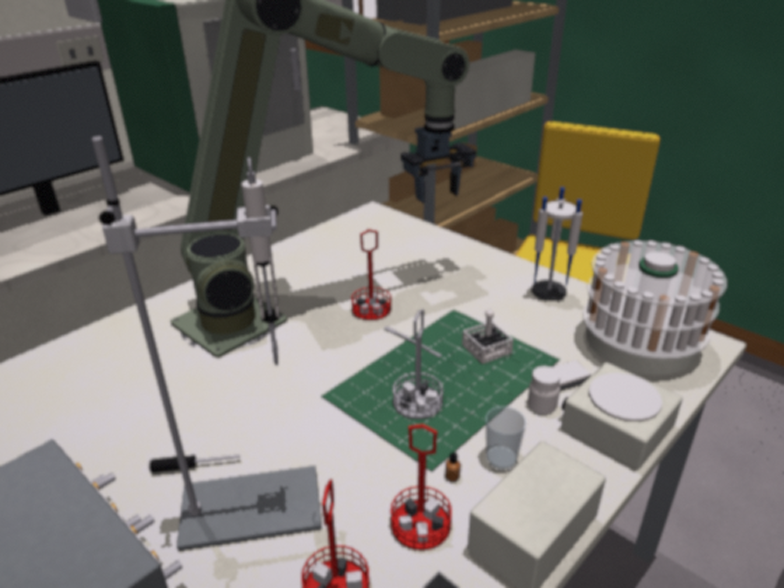

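View pics/top0.png

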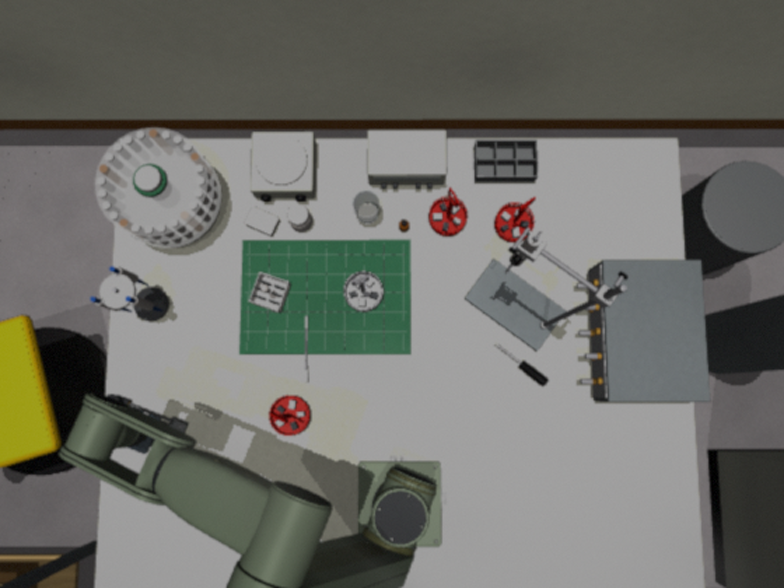

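The steel basket stands on the mat near (259,208) in the top picture. The red ones are decoys. The stand is on the right with its plate near (368,217). I'll work out coarse poses next.

```bash
python3 - <<'E'
from h import *
np.set_printoptions(precision=1,suppress=True)
fs=cams.grab_frame("scene"); ft=cams.grab_frame("top")
print("basket top@z20",atz(ft,363/1.4,291/1.4,20), "scene",atz(fs,417/1.4,397/1.4,20))
print("stirrup peak tri", tri([(fs,419/1.4,312/1.4),(ft,363/1.4,288/1.4)]))
for n,u,v in [("A",495,260),("B",567,302),("C",541,350),("D",465,297)]: print(n,atz(ft,u/1.4,v/1.4,15))
for n,u,v in [("sA",190,473),("sB",318,468),("sC",322,520),("sD",180,544)]: print(n,atz(fs,u/1.4,v/1.4,15))
# clamp/tube top tri
print("tube top",tri([(fs,250/1.4,160/1.4),(ft,537/1.4,237/1.4)]))
print("rod top",tri([(fs,98/1.4,140/1.4),(ft,624/1.4,277/1.4)]))
save(fs,"s1.png",(150,100,220,220),3) if 0 else None
a=fs["color"][105:285,140:240]; b=ft["color"][150:260,320:460]; c=fs["color"][210:305,265:330]; d=ft["color"][185:230,235:285]
im=np.zeros((600,800,3),np.uint8)
def put(x,y,i,s):
    i=cv2.resize(i,None,fx=s,fy=s,interpolation=cv2.INTER_CUBIC); im[y:y+i.shape[0],x:x+i.shape[1]]=i
put(0,0,a,3); put(305,0,b,3); put(305,335,c,2.75); put(500,335,d,5)
cv2.imwrite("pics/m1.png",im[:,:,::-1])
E
```

```text
basket top@z20 [529.8  92.8  20. ] scene [531.   87.3  20. ]
stirrup peak tri (array([515.7,  91.8, 214.9]), [10.415162841470151, 10.415162841470067])
A [ 611.6 -248.8   15. ]
B [ 501.6 -431.6   15. ]
C [ 378.4 -361.1   15. ]
D [ 514.8 -169.6   15. ]
sA [ 364.1 -332.1   15. ]
sB [ 522.4 -169.9   15. ]
sC [ 611.4 -239.3   15. ]
sD [ 481.1 -422.5   15. ]
tube top (array([ 538.9, -236.2,  609.6]), [0.27689171234723814, 0.2768917123473374])
rod top (array([ 459.8, -374.1,  651.6]), [2.847241728301145, 2.8472417283010976])
```

View pics/m1.png

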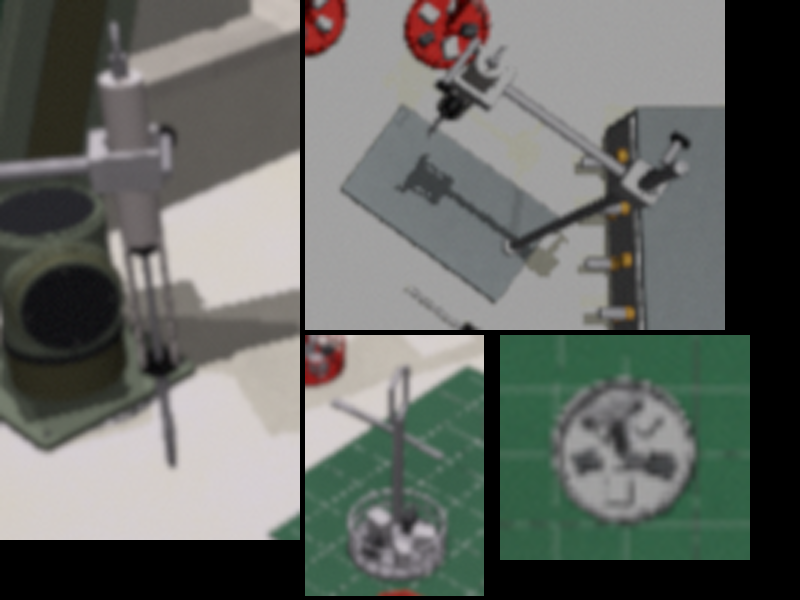

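```bash
python3 - <<'E'
from h import *
from scipy.spatial.transform import Rotation as Ro
np.set_printoptions(precision=3,suppress=True)
s=status.state(); print(s["ee_pos"],s["ee_rot"],s["gripper_width"])
R=Ro.from_euler('xyz',s["ee_rot"],degrees=True).as_matrix(); print(R)
f=cams.grab_frame("wrist"); Rc=np.array(f["R"]);c=-Rc.T@f["t"]; print("cam in tool",R.T@(c-s["ee_pos"])); print((R.T@Rc.T)); print(f["intrinsics"])
ft=cams.grab_frame("top"); print("red",atz(ft,290/1.4,414/1.4,20),"red2",atz(ft,447/1.4,215/1.4,20),"spatula",atz(ft,306/1.4,317/1.4,5),atz(ft,308/1.4,380/1.4,5))
# target orientation: tool z = tilt 40 toward azimuth az, y horizontal
for az in (-30,0,10):
  a=np.radians(az);t=np.radians(40)
  z=np.array([np.sin(t)*np.cos(a),np.sin(t)*np.sin(a),-np.cos(t)])
  for sg in (1,-1):
    y=sg*np.array([-np.sin(a),np.cos(a),0]);x=np.cross(y,z);T=np.c_[x,y,z]
    print(az,sg,"rotvec",Ro.from_matrix(T@R.T).as_rotvec(degrees=True))
E
```

```text
[203.51  537.806 227.952] [179.997   0.001 159.272] 91.08120628761978
[[-0.935  0.354  0.   ]
 [ 0.354  0.935  0.   ]
 [-0.     0.    -1.   ]]
cam in tool [  74.395   -0.661 -157.039]
[[ 0.001 -0.964 -0.266]
 [ 1.     0.001  0.   ]
 [-0.    -0.266  0.964]]
[[325.192   0.    274.617]
 [  0.    325.192 208.937]
 [  0.      0.      1.   ]]
red [218.243 274.218  20.   ] red2 [ 730.11  -125.311   20.   ] spatula [464.418 240.036   5.   ] [303.173 232.257   5.   ]
-30 1 rotvec [-17.155 -36.18   -8.893]
-30 -1 rotvec [-53.094  25.164 160.897]
0 1 rotvec [ -7.237 -39.554  19.874]
0 -1 rotvec [  54.801  -10.017 -150.558]
10 1 rotvec [ -3.786 -40.289  29.457]
10 -1 rotvec [  53.151   -4.986 -141.426]
```

Call:
apply_moves(
  increments=[
    [1, 0.013, -0.03, 0.04, 0, 0, 0],
    [1, 0.013, -0.03, 0.04, 0, 0, 0],
    [1, 0.013, -0.03, 0.03, 0, 0, 0],
    [1, 0.013, -0.032, 0, 0, 0, 0],
    [1, 0.013, -0.032, 0, 0, 0, 0],
  ],
  newtons=20,
)

```text
time_s: 1.82
ee_pos: [263.5, 396.8, 322.8]
ee_rot: [179.7, 0.1, 159.3]
force: [0.1, 0.6, -0.7]
gripper_width: 91.2
gripper_force: 0.0
```

Call:
apply_moves(
  increments=[
    [1, 0.013, -0.032, 0, -0.38, -4.03, 2.95],
    [1, 0.013, -0.032, 0, -0.38, -4.03, 2.95],
    [1, 0.013, -0.032, 0, -0.38, -4.03, 2.95],
    [1, 0.013, -0.032, 0, -0.38, -4.03, 2.95],
    [1, 0.013, -0.032, 0, -0.38, -4.03, 2.95],
  ],
)

```text
time_s: 2.23
ee_pos: [328.0, 236.0, 321.0]
ee_rot: [177.1, 20.2, 173.9]
force: [1.2, 0.1, -0.9]
gripper_width: 91.4
gripper_force: 0.0
```

Call:
apply_moves(
  increments=[
    [1, 0.013, -0.032, 0, -0.38, -4.03, 2.95],
    [1, 0.013, -0.032, -0.02, -0.38, -4.03, 2.95],
    [1, 0.013, -0.032, -0.02, -0.38, -4.03, 2.95],
    [1, 0.013, -0.032, -0.02, -0.38, -4.03, 2.95],
    [1, 0.013, -0.032, -0.02, -0.38, -4.03, 2.95],
  ],
)

```text
time_s: 2.65
ee_pos: [380.9, 100.5, 250.5]
ee_rot: [178.7, 36.7, -172.2]
force: [-0.2, 0.5, -0.4]
gripper_width: 91.0
gripper_force: 0.0
```

```bash
python3 - <<'E'
from h import *
np.set_printoptions(precision=3,suppress=True)
s=status.state(); print(s["time_s"],s["ee_pos"],s["ee_rot"],s["qpos"])
f=cams.grab_frame("wrist"); save(f,"w1.png",None,1.42)
for q in ["basket","crown","stem"]: print(q,[(round(r["score"],2),r["rect"]) for r in finder.boxes_of(q,"wrist")[:3]])
E
```

```text
2.65 [380.87  100.534 250.547] [ 178.694   36.725 -172.232] [ 16.123 -16.082 131.328  -7.774  28.389 -76.449]
basket [(0.93, [454.7, 0.0, 105.3, 13.9]), (0.9, [208.0, 128.1, 76.5, 183.7]), (0.78, [15.4, 197.4, 54.0, 60.8])]
crown [(0.81, [207.7, 126.5, 79.3, 190.3]), (0.71, [449.2, 0.0, 107.7, 12.2]), (0.63, [98.9, 205.6, 52.6, 45.7])]
stem [(0.88, [209.4, 128.2, 81.6, 189.2]), (0.79, [19.2, 195.6, 47.9, 59.7]), (0.7, [97.4, 207.2, 55.7, 44.9])]
```

View pics/w1.png

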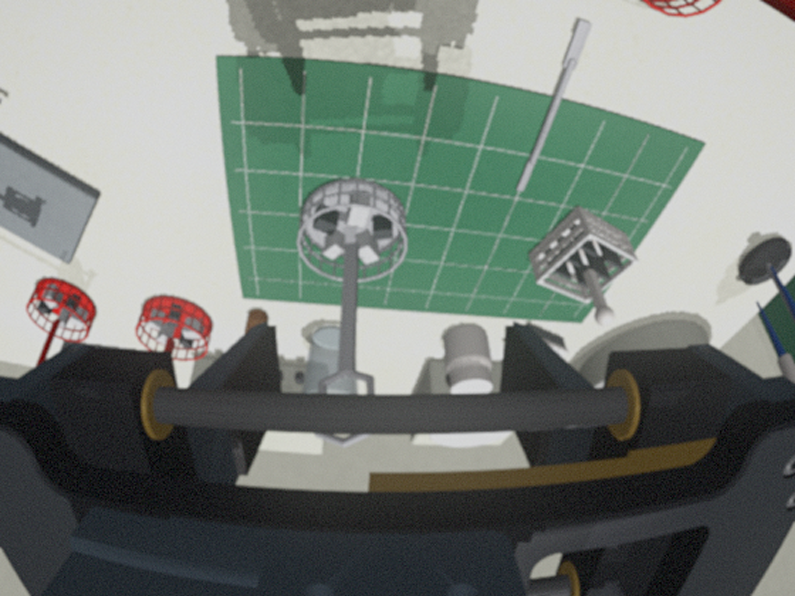

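Seen upside down, the steel basket's rim centre is near (353,235), its stem runs down to (348,375), and the bar of the gripper hides part of the stirrup. I'll raise the camera to see the stirrup whole.

Call:
apply_moves(
  increments=[
    [1, 0, 0, 0.03, 0, 0, 0],
    [1, 0, 0, 0.03, 0, 0, 0],
    [1, 0, 0, 0.01, 0, 0, 0],
    [1, 0, 0, 0, 0, 0, 0],
    [1, 0, 0, 0, 0, 0, 0],
  ],
)

```text
time_s: 3.27
ee_pos: [383.4, 104.7, 324.0]
ee_rot: [178.5, 36.8, -172.2]
force: [-0.4, 0.1, -0.9]
gripper_width: 91.2
gripper_force: 0.0
```

```bash
python3 - <<'E'
from h import *
np.set_printoptions(precision=3,suppress=True)
s=status.state(); print(s["time_s"],s["ee_pos"],s["ee_rot"],s["qpos"])
f=cams.grab_frame("wrist"); np.savez("w2.npz",**{k:f[k] for k in f})
T=None
for q in ["basket","stem"]:
    r=finder.trace(q,"wrist")
    for x in r[:3]: print(q,round(x["score"],2),x["rect"])
save(f,"w2.png",(150,60,200,220),2.7)
E
```

```text
3.2667 [383.359 104.665 324.002] [ 178.475   36.815 -172.236] [ 16.717 -19.269 122.149  -5.903  40.6   -78.338]
basket 0.97 [106.4, 174.2, 48.7, 75.4]
basket 0.87 [528.9, 0.0, 31.1, 22.0]
basket 0.81 [14.1, 165.6, 62.6, 98.4]
stem 0.73 [21.4, 169.1, 56.2, 91.0]
stem 0.56 [105.4, 175.8, 50.7, 72.8]
stem 0.52 [530.2, 0.0, 29.8, 21.8]
```

View pics/w2.png

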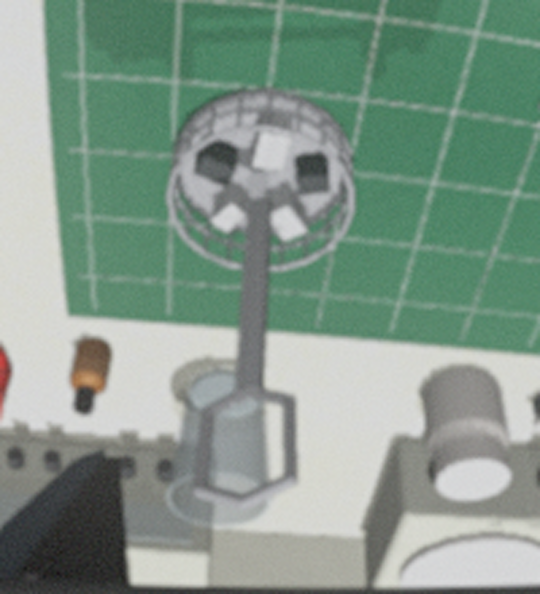

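```bash
cat >> h.py <<'E'
def fish(f,X):
    p=np.atleast_2d(X)@np.array(f["R"]).T+np.array(f["t"]); r=np.hypot(p[:,0],p[:,1]); th=np.arctan2(r,p[:,2]); K=f["intrinsics"]
    return np.c_[K[0,2]+K[0,0]*th*p[:,0]/r, K[1,2]+K[1,1]*th*p[:,1]/r]
def fray(f,u,v):
    K=f["intrinsics"];R=np.array(f["R"]);a=np.array([(u-K[0,2])/K[0,0],(v-K[1,2])/K[1,1]]);th=np.hypot(*a)
    d=np.r_[a/th*np.sin(th),np.cos(th)]; return -R.T@np.array(f["t"]),R.T@d
E
python3 - <<'E'
from h import *
from scipy.optimize import least_squares
np.set_printoptions(precision=2,suppress=True)
f=dict(np.load("w2.npz"))
P=lambda u,v:np.array([150+u/2.7,60+v/2.7])
S=np.array([P(206,404),P(291,397),P(201,487),P(291,478),P(242,494)]); 
rim=np.array([170,353,268])/2.7+[150,150,60]
a=np.linspace(0,2*np.pi,120)
def model(p):
    x,y,psi,zl,zu,tz=p; c=np.cos(psi);s=np.sin(psi)
    w=lambda ly,z: [x-s*ly,y+c*ly,tz+z]
    # sign: left in image = which y? image inverted & looking forward => left image = -y world
    q=fish(f,[w(-19,zl),w(19,zl),w(-19,zu),w(19,zu),w(0,220)])
    r=fish(f,np.c_[x+49*np.cos(a),y+49*np.sin(a),np.full(120,tz+35)])
    return q,np.array([r[:,0].min(),r[:,0].max(),r[:,1].max()])
def res(p):
    q,r=model(p); return np.r_[(q-S).ravel(),r-rim,(p[5]-3)*2]
b=least_squares(res,[530,90,.1,175,212,3]);p=b.x
print(p,np.degrees(p[2])); q,r=model(p); print(q-S,r-rim)
J=b.jac;C=np.linalg.inv(J.T@J);print("sd",np.sqrt(np.diag(C)))
E
```

```text
[528.89  91.65   0.29 171.43 213.01   2.88] 16.869741088691026
[[-0.07  0.4 ]
 [ 0.42 -0.39]
 [-0.74 -0.17]
 [ 0.06  0.11]
 [ 0.7   1.25]] [-0.32 -0.19 -1.14]
sd [1.57 0.45 0.05 1.53 1.3  0.49]
```

```bash
cat >> h.py <<'E'
from scipy.spatial.transform import Rotation as Ro
def Rt(az,tilt):
    a,t=np.radians([az,tilt]); z=np.array([np.sin(t)*np.cos(a),np.sin(t)*np.sin(a),-np.cos(t)]); y=np.array([-np.sin(a),np.cos(a),0])
    return np.c_[np.cross(y,z),y,z]
def to(pos,az,tilt):
    s=status.state(); R=Ro.from_euler('xyz',s["ee_rot"],degrees=True).as_matrix(); T=Rt(az,tilt)
    print("t",round(s["time_s"],2),"dpos mm",np.round(np.array(pos)-s["ee_pos"],1),"rotvec",np.round(Ro.from_matrix(T@R.T).as_rotvec(degrees=True),2),"tool z",np.round(T[:,2],3),"F",np.round(s["force"],1),"T",np.round(s["torque"],2),"w",round(s["gripper_width"],1),"q",np.round(s["qpos"],0))
E
python3 - <<'E'
from h import *
z=Rt(17,42)[:,2]; st=np.array([529,91.5,95])
for d in (-100,-50,5): to(st+d*z,17,42)
E
```

```text
t 3.42 dpos mm [  82.7  -31.8 -152. ] rotvec [ 0.06 -5.57  8.33] tool z [ 0.64   0.196 -0.743] F [-0.3  0.2  0. ] T [-0.09  0.4   0.01] w 90.9 q [ 17. -19. 122.  -6.  41. -78.]
t 3.42 dpos mm [ 114.7  -22.  -189.2] rotvec [ 0.06 -5.57  8.33] tool z [ 0.64   0.196 -0.743] F [-0.3  0.2  0. ] T [-0.09  0.4   0.01] w 90.9 q [ 17. -19. 122.  -6.  41. -78.]
t 3.42 dpos mm [ 149.8  -11.2 -230. ] rotvec [ 0.06 -5.57  8.33] tool z [ 0.64   0.196 -0.743] F [-0.3  0.2  0. ] T [-0.09  0.4   0.01] w 90.9 q [ 17. -19. 122.  -6.  41. -78.]
```

Call:
apply_moves(
  increments=[
    [1, 0.016, -0.006, -0.028, 0, -1.1, 1.7],
    [1, 0.016, -0.006, -0.028, 0, -1.1, 1.7],
    [1, 0.016, -0.006, -0.03, 0, -1.1, 1.7],
    [1, 0.016, -0.006, -0.03, 0, -1.1, 1.7],
    [1, 0.016, -0.006, -0.03, 0, -1.1, 1.6],
  ],
)

```text
time_s: 3.83
ee_pos: [439.3, 89.0, 215.5]
ee_rot: [178.3, 40.3, -165.3]
force: [0.2, 1.6, 0.5]
gripper_width: 91.1
gripper_force: 0.0
```

Call:
apply_moves(
  increments=[
    [1, 0, 0, 0, 0, 0, 0],
    [1, 0, 0, 0, 0, 0, 0],
  ],
)

```text
time_s: 4.0
ee_pos: [439.6, 89.4, 217.3]
ee_rot: [178.3, 40.4, -165.4]
force: [0.5, 0.0, -0.0]
gripper_width: 90.9
gripper_force: 0.0
```

```bash
python3 - <<'E'
from h import *
z=Rt(17,42)[:,2]; st=np.array([529,91.5,95])
to(st+5*z,17,42)
f=cams.grab_frame("wrist"); np.savez("w3.npz",**f); save(f,"w3.png",None,1.42)
E
```

```text
t 4.0 dpos mm [  92.6    3.1 -126. ] rotvec [-0.81 -1.94  1.29] tool z [ 0.64   0.196 -0.743] F [ 0.5  0.  -0. ] T [-0.06  0.44  0.  ] w 90.9 q [   4.   -8.  134.   31.   17. -128.]
```

View pics/w3.png

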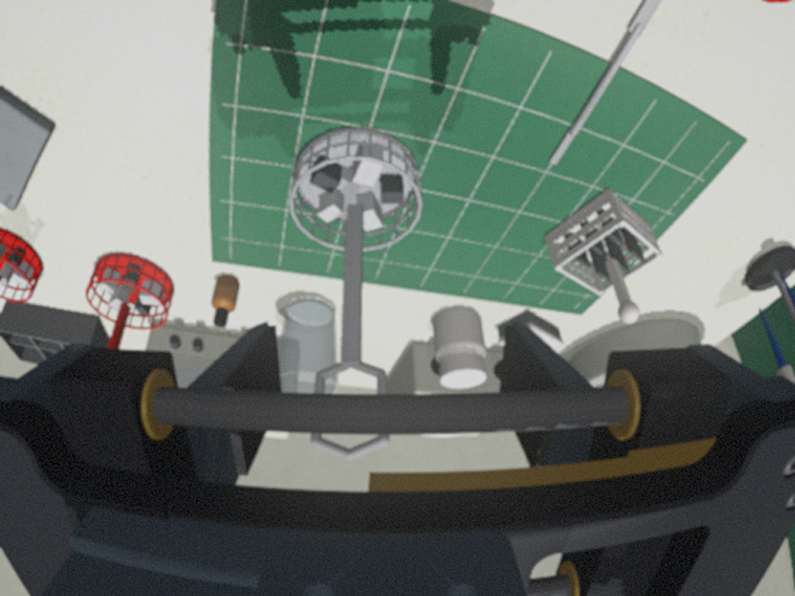

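The fingers straddle the stem well, with the stem at x=352 between the pads at about 270 and 505. But j6 and j5 are close to their limits, so I'll identify the kinematics and check the remaining poses for reach.

```bash
cat > kin.py <<'E'
from h import *
from scipy.optimize import least_squares
rx=lambda a:Ro.from_euler('x',a,degrees=True).as_matrix()
ry=lambda a:Ro.from_euler('y',a,degrees=True).as_matrix()
rz=lambda a:Ro.from_euler('z',a,degrees=True).as_matrix()
def fk(q,k):
    d1,a1,L2,a3,L3,d6=k
    R=rz(q[0]);p=np.array([0,0,d1])+R@[a1,0,0]
    R=R@ry(q[1]);p=p+R@[0,0,L2]
    R=R@ry(q[2]);p=p+R@[a3,0,L3]
    R=R@rz(q[3])@ry(q[4]);p=p+R@[0,0,d6]
    return p,R@rz(q[5])
D=[([68.125,18.312,89.639,0,72.044,-1.146],[203.529,537.79,227.976],[180,0,159.272]),
([16.123,-16.082,131.328,-7.774,28.389,-76.449],[380.87,100.534,250.547],[178.694,36.725,-172.232]),
([16.717,-19.269,122.149,-5.903,40.6,-78.338],[383.359,104.665,324.002],[178.475,36.815,-172.236])]
lo=np.array([-177.97,-48.28,12.27,-77.06,2.81,-146.56]);hi=np.array([177.97,115.42,149.76,257.06,150.46,146.56])
def fit(D):
    r=lambda k:np.concatenate([fk(q,k)[0]-p for q,p,_ in D])
    return least_squares(r,[300,0,350,0,350,200],x_scale=100)
def ik(pos,R,k,q0s,ROFF):
    best=[]
    for q0 in q0s:
        def res(q):
            p,T=fk(q,k);return np.r_[(p-pos)/5,Ro.from_matrix(T@ROFF@R.T).as_rotvec(degrees=True)]
        b=least_squares(res,np.clip(q0,lo+1,hi-1),bounds=(lo,hi));best.append((b.cost,b.x))
    return min(best,key=lambda t:t[0])
E
python3 - <<'E'
from kin import *
np.set_printoptions(precision=1,suppress=True)
s=status.state(); D.append((s["qpos"],s["ee_pos"],s["ee_rot"]))
b=fit(D);k=b.x;print(k,b.fun)
for q,p,e in D: print(Ro.from_matrix(fk(q,k)[1].T@Ro.from_euler('xyz',e,degrees=True).as_matrix()).as_rotvec(degrees=True))
q,p,e=D[-1];OFF=fk(q,k)[1].T@Ro.from_euler('xyz',e,degrees=True).as_matrix()
np.savez("k.npz",k=k,OFF=OFF)
q0s=[s["qpos"],[10,0,120,0,20,-80],[10,0,120,0,20,90],[-20,0,120,0,30,-60],[-20,0,120,90,30,90],[10,0,120,90,20,-90],[10,0,120,180,20,90]]
flip=rz(180)
def show(n,pos,az,t):
    for nm,F in(("norm",np.eye(3)),("flip",flip)):
        c,x=ik(pos,Rt(az,t)@F,k,q0s,OFF);print(n,t,nm,round(c,3),x)
st=np.array([529,91.5,95])
for t in (35,40,45):
    z=Rt(17,t)[:,2]; show("pre",st-70*z,17,t);show("grasp",st+5*z,17,t)
for t in (35,40,45):
    z=Rt(-30,t)[:,2]; h=np.array([539,-236,310-125+30.])
    show("hook",h+5*z,-30,t);show("hookpre",h+5*z-[30,-17,-5],-30,t);show("hooklow",h+5*z-[0,0,86],-30,t)
E
```

```text
[141.8  -2.7 595.   26.3 419.  325.1] [ 10.7  -4.3  -0.5   3.1 -11.3   0.1   3.4 -11.2   0.3   0.8 -11.    0.1]
[ 0.  0. 90.]
[-0.  0. 90.]
[-0.  0. 90.]
[ 0. -0. 90.]
pre 35 norm 0.0 [   4.6    3.9  131.5   34.9   12.4 -134.5]
pre 35 flip 0.0 [  4.6   3.9 131.5  34.9  12.4  45.5]
grasp 35 norm 0.611 [  6.5  14.4 132.8 114.7   6.3 146.6]
grasp 35 flip 0.0 [  6.1  14.1 131.8  93.8   6.2 -12.8]
pre 40 norm 1.995 [  4.3   4.5 137.9 113.5   8.3 146.6]
pre 40 flip 0.0 [  3.5   3.9 136.1  84.8   8.7  -5.1]
grasp 40 norm 0.0 [  5.4  14.8 135.5 142.3  12.2 118.1]
grasp 40 flip 0.0 [  5.4  14.8 135.5 142.3  12.2 -61.9]
pre 45 norm 0.0 [  2.1   4.8 140.8 132.1  14.1 126.4]
pre 45 flip 0.0 [  2.1   4.8 140.8 132.1  14.1 -53.6]
grasp 45 norm 0.0 [  4.6  16.2 139.2 155.6  21.5 104.1]
grasp 45 flip 0.0 [  4.6  16.2 139.2 155.6  21.5 -75.9]
hook 35 norm 0.0 [-20.8   7.3 116.5 -14.1  22.2 -69.3]
hook 35 flip 0.0 [-20.8   7.3 116.5 -14.1  22.2 110.7]
hookpre 35 norm 0.0 [-20.    3.9 119.6 -15.1  22.6 -67.8]
hookpre 35 flip 0.0 [-20.    3.9 119.6 -15.1  22.6 112.2]
hooklow 35 norm 0.0 [-20.8  14.2 123.4 -34.6   9.3 -48.2]
hooklow 35 flip 0.0 [-20.8  14.2 123.4 -34.6   9.3 131.8]
hook 40 norm 0.0 [-20.3   6.6 120.4 -25.2  14.8 -58.1]
hook 40 flip 0.0 [-20.3   6.6 120.4 -25.2  14.8 121.9]
hookpre 40 norm 0.0 [-19.3   3.1 123.5 -26.5  15.5 -56.2]
hookpre 40 flip 0.0 [-19.3   3.1 123.5 -26.5  15.5 123.8]
hooklow 40 norm 0.015 [-20.3  14.3 127.4 257.1   6.4  20.5]
hooklow 40 flip 0.408 [ -20.6   14.5  128.   243.9    6.4 -146.6]
hook 45 norm 0.0 [-19.7   6.3 124.2 -55.6   8.8 -27.4]
hook 45 flip 0.118 [-20.    6.2 123.8 -49.8   8.8 146.6]
hookpre 45 norm 0.0 [-18.7   2.8 127.2 -55.6   9.7 -26.7]
hookpre 45 flip 0.166 [-19.1   2.7 126.9 -49.2   9.7 146.6]
hooklow 45 norm 0.0 [-19.7  14.9 130.9 215.3  12.6  62.7]
hooklow 45 flip 0.0 [ -19.7   14.9  130.9  215.3   12.6 -117.3]
```

```bash
python3 - <<'E'
from h import *
s=status.state(); R=Ro.from_euler('xyz',s["ee_rot"],degrees=True).as_matrix(); print(R[:,2]*7)
E
```

```text
[ 4.34492824  1.34642985 -5.32059444]
```

Call:
apply_moves(
  increments=[
    [1, -0.01, -0.002, 0.015, 4.345, 1.346, -5.321],
    [1, -0.01, -0.002, 0.015, 4.345, 1.346, -5.321],
    [1, -0.01, -0.002, 0.01, 4.345, 1.346, -5.321],
    [1, 0, 0, 0, 4.345, 1.346, -5.321],
    [1, 0, 0, 0, 4.345, 1.346, -5.321],
  ],
)

```text
time_s: 4.47
ee_pos: [410.9, 84.0, 260.2]
ee_rot: [152.8, 31.7, 152.7]
force: [-0.1, -0.3, 0.1]
gripper_width: 91.1
gripper_force: 0.0
```

Call:
apply_moves(
  increments=[
    [1, 0, 0, 0, 4.345, 1.346, -5.321],
    [1, 0, 0, 0, 4.345, 1.346, -5.321],
    [1, 0, 0, 0, 4.345, 1.346, -5.321],
    [1, 0, 0, 0, 4.345, 1.346, -5.321],
    [1, 0, 0, 0, 4.345, 1.346, -5.321],
  ],
)

```text
time_s: 4.88
ee_pos: [410.9, 84.1, 259.1]
ee_rot: [140.8, 11.9, 121.3]
force: [0.2, -0.8, 0.2]
gripper_width: 91.0
gripper_force: 0.0
```

Call:
apply_moves(
  increments=[
    [1, 0, 0, 0, 4.345, 1.346, -5.321],
    [1, 0, 0, 0, 4.345, 1.346, -5.321],
    [1, 0, 0, 0, 4.345, 1.346, -5.321],
    [1, 0, 0, 0, 0, 0, 0],
    [1, 0, 0, 0, 0, 0, 0],
  ],
)

```text
time_s: 5.3
ee_pos: [411.0, 84.1, 258.8]
ee_rot: [139.4, -1.3, 105.5]
force: [0.9, 0.3, -0.2]
gripper_width: 91.5
gripper_force: 0.0
```

```bash
python3 - <<'E'
from h import *
np.set_printoptions(precision=1,suppress=True)
s=status.state(); print(s["time_s"],s["ee_pos"],s["ee_rot"],s["qpos"])
fw=cams.grab_frame("wrist"); Rc=np.array(fw["R"]);c=-Rc.T@fw["t"]; print("cam",c)
fs=cams.grab_frame("scene");ft=cams.grab_frame("top")
pt,ps=proj(ft,c),proj(fs,c); print(pt,ps)
def crop(f,p,h=55,s=5):
    l,t=[int(max(0,x-h)) for x in p]; a=f["color"][t:t+2*h,l:l+2*h].copy(); a=cv2.resize(a,(400,400),interpolation=cv2.INTER_CUBIC)
    q=(p-[l,t])*400/(2*h); cv2.circle(a,tuple(int(x) for x in q),12,(255,0,0),1); return a
cv2.imwrite("pics/c1.png",np.hstack([crop(ft,pt),crop(fs,ps)])[:,:,::-1])
E
```

```text
5.3 [411.   84.1 258.8] [139.4  -1.3 105.5] [  3.  -14.6 131.4  21.8  25.1 -28.7]
cam [293.3 125.3 379.7]
[241.9 272.2] [243.4 138.6]
```

View pics/c1.png

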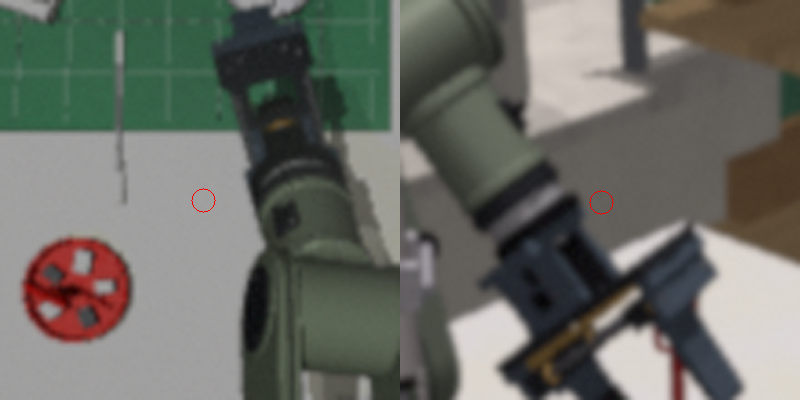

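The red circles mark where the wrist camera should be, and both pictures show nothing there. The camera has no physical body, so the flipped grip is safe. I'll re-fit with a lateral offset and plan for tilt 37.

```bash
cat > kin2.py <<'E'
import kin; from kin import *
def fk(q,k):
    d1,a1,L2,a3,L3,d6,b=k
    R=rz(q[0]);p=np.array([0,0,d1])+R@[a1,b,0]
    R=R@ry(q[1]);p=p+R@[0,0,L2]
    R=R@ry(q[2]);p=p+R@[a3,0,L3]
    R=R@rz(q[3])@ry(q[4]);p=p+R@[0,0,d6]
    return p,R@rz(q[5])
kin.fk=fk
OFF=rz(90)
E
python3 - <<'E'
from kin2 import *
np.set_printoptions(precision=1,suppress=True)
s=status.state(); D+=[([4,-8,134,31,17,-128],[439.6,89.4,217.3],0)][:0]+[(s["qpos"],s["ee_pos"],s["ee_rot"])]
r=lambda k:np.concatenate([fk(q,k)[0]-p for q,p,_ in D]); b=least_squares(r,[300,0,400,0,400,300,0],x_scale=100);k=b.x;print(k,b.fun);np.savez("k.npz",k=k)
F=rz(180);q=s["qpos"]
def show(n,pos,az,t):
    global q
    c,q=ik(pos,Rt(az,t)@F,k,[q],OFF);print(n,t,round(c,3),q)
for t in (36,37,38,40):
    st=np.array([529,91.5,95]);z=Rt(17,t)[:,2]
    q=[3,-14,131,22,25,52]
    for d in (100,60,30,0): show("d%d"%d,st-d*z,17,t)
    show("up",st+[0,0,60],17,t);show("up",st+[0,0,145],17,t)
    for x,az in ((-120,-10),(-40,-30),(0,-30)):
        a=np.radians(-30);show("hook%d"%x,[539+x*np.cos(a),-236+x*np.sin(a),225],az,t)
    for dz in(-40,-60,-75,-95): show("low%d"%dz,[539,-236,225+dz],-30,t)
R=Ro.from_euler('xyz',s["ee_rot"],degrees=True).as_matrix();T=Rt(17,37)@F;print(Ro.from_matrix(T@R.T).as_rotvec(degrees=True), np.array([529,91.5,95])-100*Rt(17,37)[:,2]-s["ee_pos"],Rt(17,37)[:,2])
E
```

```text
[140.3   0.  591.8  25.2 417.  321.7  11.5] [-0.  0. -0.  0. -0. -0. -0.  0.  0.  0. -0.  0.]
d100 36 0.0 [  1.5  -0.2 131.9  34.6  16.1  43.8]
d60 36 0.0 [  2.6   5.2 132.6  50.2  10.9  28.6]
d30 36 0.0 [  3.4   9.4 132.7  71.8   8.4   7.3]
d0 36 0.0 [  4.1  13.5 132.6 100.9   7.7 -21.5]
up 36 0.0 [  4.1   7.  127.9  38.1  12.3  42. ]
up 36 0.0 [  4.1   0.2 120.   17.8  25.5  63.3]
hook-120 36 0.0 [-32.2  -5.  127.4  29.6  26.8  44.9]
hook-40 36 0.0 [-21.4   2.3 120.4 -13.4  22.2 109.4]
hook0 36 0.0 [-22.3   6.  116.3 -11.9  22.5 107.3]
low-40 36 0.0 [-22.3   8.8 119.8 -16.3  16.3 112. ]
low-60 36 0.0 [-22.3  10.4 121.4 -20.2  13.2 116. ]
low-75 36 0.0 [-22.3  11.7 122.6 -24.7  10.9 120.5]
low-95 36 0.0 [-22.3  13.6 124.1 -34.7   8.  130.7]
d100 37 0.0 [  1.2  -0.4 132.9  39.7  14.9  38.5]
d60 37 0.0 [  2.4   5.2 133.5  59.4  10.2  19.2]
d30 37 0.0 [  3.2   9.4 133.6  84.6   8.3  -5.6]
d0 37 0.0 [  3.9  13.6 133.4 112.6   8.5 -33.4]
up 37 0.0 [  3.9   7.  128.7  44.5  11.2  35.6]
up 37 0.0 [  3.9   0.  120.8  19.5  24.2  61.6]
hook-120 37 0.0 [-32.6  -5.2 128.1  32.1  25.8  42.2]
ho
[... 988 characters left out ...]
  -0.5 135.8  61.3  12.3  16.2]
d60 40 0.0 [  1.6   5.3 136.2  92.9   9.8 -14.9]
d30 40 0.0 [  2.5   9.8 136.1 117.8  10.5 -39.4]
d0 40 0.0 [  3.4  14.1 135.6 135.4  12.5 -56.6]
up 40 0.0 [  3.4   7.  130.9  71.8   9.2   7.9]
up 40 0.0 [  3.4  -0.5 123.1  26.1  20.2  54.8]
hook-120 40 0.0 [-33.6  -5.7 130.3  41.1  23.1  32.7]
hook-40 40 0.0 [-21.    1.7 123.4 -21.   16.3 117.1]
hook0 40 0.0 [-21.9   5.3 119.4 -18.6  16.4 114.1]
low-40 40 0.0 [-21.9   8.4 122.9 -30.2  10.3 125.9]
low-60 40 0.0 [-21.9  10.2 124.5 -43.    7.6 139. ]
low-75 40 0.142 [-22.3  11.5 125.3 -50.8   6.  146.6]
low-95 40 1.945 [-23.1  13.2 125.7 -51.3   4.4 146.6]
[ 51.8  18.9 -68.6] [ 60.4 -10.1 -83.3] [ 0.6  0.2 -0.8]
```

Call:
apply_moves(
  increments=[
    [1, 0, 0, 0, 3.7, 1.35, -4.9],
    [1, 0, 0, 0, 3.7, 1.35, -4.9],
    [1, 0, 0, 0, 3.7, 1.35, -4.9],
    [1, 0, 0, 0, 3.7, 1.35, -4.9],
    [1, 0, 0, 0, 3.7, 1.35, -4.9],
  ],
)

```text
time_s: 5.87
ee_pos: [411.0, 83.8, 257.8]
ee_rot: [145.5, -20.2, 79.3]
force: [-0.1, 0.3, 0.4]
gripper_width: 91.2
gripper_force: 0.0
```

Call:
apply_moves(
  increments=[
    [1, 0, 0, 0, 3.7, 1.35, -4.9],
    [1, 0, 0, 0, 3.7, 1.35, -4.9],
    [1, 0, 0, 0, 3.7, 1.35, -4.9],
    [1, 0, 0, 0, 3.7, 1.35, -4.9],
    [1, 0, 0, 0, 3.7, 1.35, -4.9],
  ],
)

```text
time_s: 6.28
ee_pos: [411.1, 83.9, 257.8]
ee_rot: [161.5, -33.7, 47.2]
force: [0.1, -0.0, -0.6]
gripper_width: 91.4
gripper_force: 0.0
```

Call:
apply_moves(
  increments=[
    [1, 0.01, -0.002, -0.015, 3.7, 1.35, -4.9],
    [1, 0.01, -0.002, -0.017, 3.7, 1.35, -4.9],
    [1, 0.015, -0.002, -0.02, 3.7, 1.35, -4.9],
    [1, 0.015, -0.002, -0.02, 3.7, 1.35, -4.9],
    [1, 0.01, -0.002, -0.01, 0, 0, 0],
  ],
)

```text
time_s: 6.7
ee_pos: [471.4, 73.5, 173.8]
ee_rot: [-179.7, -36.8, 16.6]
force: [0.4, 0.7, 0.7]
gripper_width: 91.0
gripper_force: 0.0
```

Call:
apply_moves(
  increments=[
    [1, 0, 0, 0, 0, 0, 0],
    [1, 0, 0, 0, 0, 0, 0],
  ],
)

```text
time_s: 6.87
ee_pos: [471.0, 73.8, 175.2]
ee_rot: [-179.8, -36.9, 16.8]
force: [0.2, -0.1, -0.4]
gripper_width: 91.3
gripper_force: 0.0
```

```bash
sed -i 's/T=Rt(az,tilt)$/T=Rt(az,tilt)@np.diag([-1,-1,1])/' h.py; python3 - <<'E'
from h import *
z=Rt(17,36.5)[:,2]; st=np.array([529,91.5,95]); s=status.state(); print(s["ee_pos"],s["ee_rot"])
to(st-50*z,17,36.5);to(st,17,36.5)
f=cams.grab_frame("wrist"); np.savez("w4.npz",**f); save(f,"w4.png",None,1.42)
print(fish(f,[[529,91.5,z] for z in (3,38,95,169,223)]))
E
```

```text
[470.98611133  73.84378265 175.20212624] [-179.83463162  -36.85492871   16.84129073]
t 6.87 dpos mm [ 29.6   9.  -40. ] rotvec [-0.23  0.3   0.06] tool z [ 0.569  0.174 -0.804] F [ 0.2 -0.1 -0.4] T [-0.17  0.43 -0.01] w 91.3 q [  1.  -0. 133.  39.  15.  39.]
t 6.87 dpos mm [ 58.   17.7 -80.2] rotvec [-0.23  0.3   0.06] tool z [ 0.569  0.174 -0.804] F [ 0.2 -0.1 -0.4] T [-0.17  0.43 -0.01] w 91.3 q [  1.  -0. 133.  39.  15.  39.]
[[274.31623506 243.27119624]
 [274.2343213  233.78967461]
 [274.05845242 213.29898138]
 [273.69636978 170.51914495]
 [273.24937347 116.53726454]]
```

View pics/w4.png

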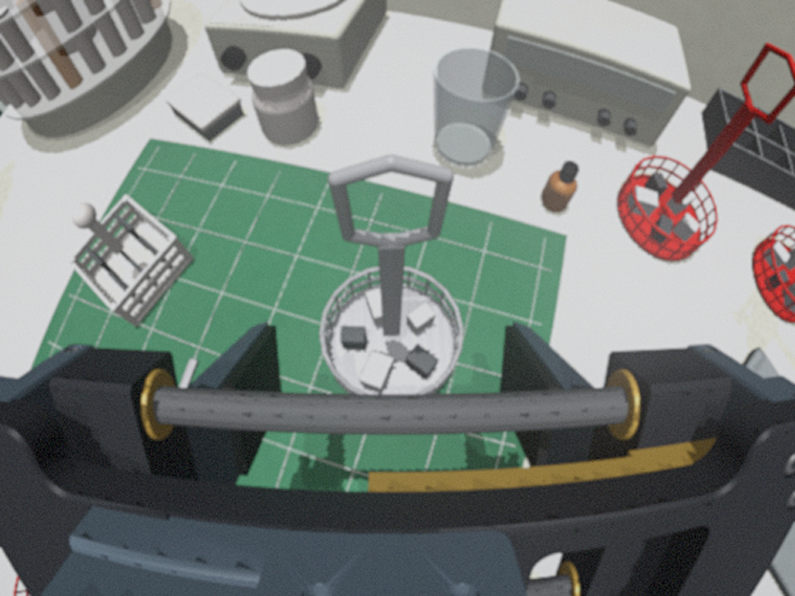

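The stem stands centred between the open fingers and the stirrup is symmetric, with its peak at (391,160), so the yaw is right. I'll advance along the tool axis and grip.

Call:
apply_moves(
  increments=[
    [1, 0.006, 0.0018, -0.008, -0.1, 0.1, 0],
    [1, 0.006, 0.0018, -0.008, -0.1, 0.1, 0],
    [1, 0.006, 0.0018, -0.008, 0, 0.1, 0],
    [1, 0.006, 0.0018, -0.008, 0, 0, 0],
    [1, 0.006, 0.0018, -0.008, 0, 0, 0],
  ],
)

```text
time_s: 7.33
ee_pos: [501.4, 83.3, 137.2]
ee_rot: [179.9, -36.8, 17.0]
force: [0.0, -0.2, -0.2]
gripper_width: 91.2
gripper_force: 0.0
```

Call:
apply_moves(
  increments=[
    [1, 0.006, 0.0018, -0.008, 0, 0, 0],
    [1, 0.006, 0.0018, -0.008, 0, 0, 0],
    [1, 0.006, 0.0018, -0.008, 0, 0, 0],
    [1, 0.006, 0.0018, -0.008, 0, 0, 0],
    [1, 0.006, 0.0018, -0.008, 0, 0, 0],
  ],
)

```text
time_s: 7.75
ee_pos: [531.7, 92.4, 97.3]
ee_rot: [180.0, -36.8, 17.0]
force: [-0.1, 0.4, -0.1]
gripper_width: 91.3
gripper_force: 0.0
```

Call:
apply_moves(
  increments=[
    [1, 0, 0, 0, 0, 0, 0],
    [1, 0, 0, 0, 0, 0, 0],
  ],
)

```text
time_s: 7.92
ee_pos: [531.2, 92.3, 96.7]
ee_rot: [-180.0, -36.7, 16.9]
force: [-0.6, 0.7, -0.1]
gripper_width: 91.0
gripper_force: 0.0
```

```bash
python3 - <<'E'
from h import *
st=np.array([530,91.5,95])
to(st,17,36.5)
f=cams.grab_frame("wrist"); print(fish(f,[[529,91.5,z] for z in (169,223)]))
save(f,"w5.png",(120,0,300,300),2)
E
```

```text
t 7.92 dpos mm [-1.2 -0.8 -1.7] rotvec [-0.08  0.19  0.05] tool z [ 0.569  0.174 -0.804] F [-0.6  0.7 -0.1] T [-0.17  0.52 -0.06] w 91.0 q [  4.  14. 133. 107.   8. -27.]
[[272.97330479 228.28554935]
 [271.6623942  126.99624617]]
```

View pics/w5.png

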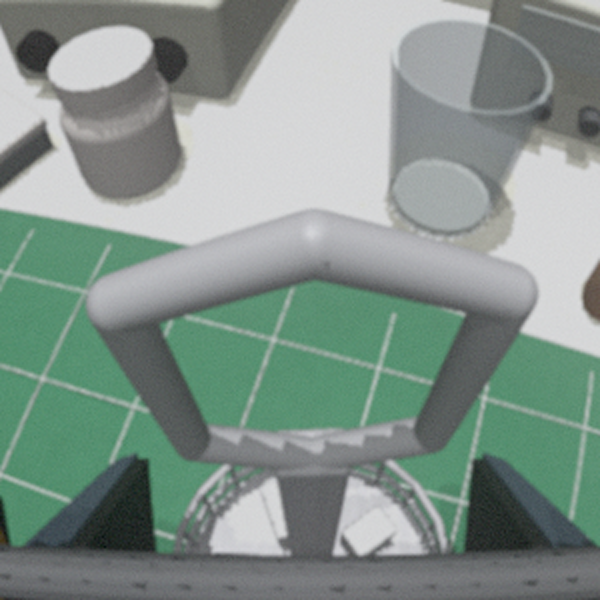

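The stirrup is centred at crop x≈315 and the stem sits between the pads. I'll grip.

Call:
apply_moves(
  increments=[
    [-0.6, 0, 0, 0, 0, 0, 0],
    [-0.6, 0, 0, 0, 0, 0, 0],
    [-0.7, 0, 0, 0, 0, 0, 0],
    [-0.75, 0, 0, 0, 0, 0, 0],
    [-1, 0, 0, 0, 0, 0, 0],
  ],
  newtons=20,
)

```text
time_s: 8.38
ee_pos: [531.1, 91.8, 96.0]
ee_rot: [-180.0, -36.6, 16.9]
force: [-0.1, -0.1, 0.2]
gripper_width: 61.1
gripper_force: 0.0
```

Call:
apply_moves(
  increments=[
    [-1, 0, 0, 0, 0, 0, 0],
    [-1, 0, 0, 0, 0, 0, 0],
    [-1, 0, 0, 0, 0, 0, 0],
    [-1, 0, 0, 0, 0, 0, 0],
    [-1, 0, 0, 0, 0, 0, 0],
  ],
  newtons=25,
)

```text
time_s: 8.8
ee_pos: [531.1, 91.9, 95.7]
ee_rot: [-180.0, -36.6, 16.9]
force: [0.0, 0.5, 0.7]
gripper_width: 27.7
gripper_force: 0.0
```

Call:
apply_moves(
  increments=[
    [-1, 0, 0, 0, 0, 0, 0],
    [-1, 0, 0, 0, 0, 0, 0],
    [-1, 0, 0, 0, 0, 0, 0],
    [-1, 0, 0, 0, 0, 0, 0],
    [-1, 0, 0, 0, 0, 0, 0],
  ],
)

```text
time_s: 9.22
ee_pos: [531.1, 91.8, 95.7]
ee_rot: [-180.0, -36.6, 16.9]
force: [0.5, -0.1, -0.5]
gripper_width: 11.9
gripper_force: 25.0
```

Call:
apply_moves(
  increments=[
    [-1, 0, 0, 0.003, 0, 0, 0],
    [-1, 0, 0, 0.003, 0, 0, 0],
    [-1, 0, 0, 0.004, 0, 0, 0],
    [-1, 0, 0, 0.004, 0, 0, 0],
    [-1, 0, 0, 0.004, 0, 0, 0],
  ],
)

```text
time_s: 9.63
ee_pos: [529.9, 91.8, 112.7]
ee_rot: [-179.9, -36.5, 16.9]
force: [-0.6, 0.7, -4.4]
gripper_width: 11.8
gripper_force: 25.0
```

```bash
python3 - <<'E'
from h import *
to([531,92,240],17,36.5)
E
```

```text
t 9.63 dpos mm [  1.1   0.2 127.3] rotvec [-0.04 -0.06  0.09] tool z [ 0.569  0.174 -0.804] F [-0.6  0.7 -4.4] T [-0.31  0.88  0.02] w 11.8 q [  4.  12. 132.  82.   8.  -2.]
```

Call:
apply_moves(
  increments=[
    [-1, 0, 0, 0.006, 0, 0, 0],
    [-1, 0, 0, 0.008, 0, 0, 0],
    [-1, 0, 0, 0.008, 0, 0, 0],
    [-1, 0, 0, 0.01, 0, 0, 0],
    [-1, 0, 0, 0.012, 0, 0, 0],
  ],
)

```text
time_s: 10.05
ee_pos: [529.0, 92.0, 156.0]
ee_rot: [-179.9, -36.3, 16.9]
force: [0.4, 1.3, -3.5]
gripper_width: 12.0
gripper_force: 25.0
```

Call:
apply_moves(
  increments=[
    [-1, 0, 0, 0.016, 0, 0, 0],
    [-1, 0, 0, 0.016, 0, 0, 0],
    [-1, 0, 0, 0.016, 0, 0, 0],
    [-1, 0, 0, 0.016, 0, 0, 0],
    [-1, 0, 0, 0.016, 0, 0, 0],
  ],
)

```text
time_s: 10.47
ee_pos: [529.2, 91.8, 236.4]
ee_rot: [-179.9, -36.3, 16.9]
force: [1.7, -0.0, -3.6]
gripper_width: 11.9
gripper_force: 25.0
```

```bash
python3 - <<'E'
from h import *
to([531,92,240],17,36.5)
# hook localisation from scene/top: tube
fs=cams.grab_frame("scene");ft=cams.grab_frame("top")
for c in("scene","top"):
    for q in("hook","pointer","saddle","hook_tip"): print(c,q,[(round(r["score"],2),[int(x) for x in r["rect"]]) for r in finder.boxes_of(q,c)[:2]])
np.savez("s2.npz",**fs);np.savez("t2.npz",**ft)
F=[]
for i in range(6):
    cams.grab_frame("top"); F.append(status.state()["force"])
print(np.mean(F,0))
E
```

```text
t 10.47 dpos mm [1.8 0.2 3.6] rotvec [-0.03 -0.22  0.05] tool z [ 0.569  0.174 -0.804] F [ 1.7 -0.  -3.6] T [-0.31  0.83 -0.03] w 11.9 q [  4.   0. 121.  19.  25.  62.]
scene hook [(0.72, [183, 189, 15, 72])]
scene pointer [(0.66, [185, 187, 16, 73])]
scene saddle [(0.71, [183, 185, 16, 74])]
scene hook_tip []
top hook []
top pointer []
top saddle []
top hook_tip []
[ 0.00716426 -0.01314487 -4.12157899]
```

```bash
python3 - <<'E'
from h import *
np.set_printoptions(precision=1,suppress=True)
fs=dict(np.load("s2.npz"));ft=dict(np.load("t2.npz"))
for z in (582,530,470,381,358,331,310,15): print(z,"scene",proj(fs,[539,-236,z]),"m1",(proj(fs,[539,-236,z])-[140,105])*3,"top",proj(ft,[539,-236,z]),"m1",(proj(ft,[539,-236,z])-[320,150])*3+[305,0])
for z in (15,530,650): print("rod",z,(proj(fs,[459,-375,z])-[140,105])*3,(proj(ft,[459,-375,z])-[320,150])*3+[305,0])
E
```

```text
582 scene [180.6 129.6] m1 [121.9  73.9] top [381.2 171.6] m1 [488.5  64.9]
530 scene [184.3 157.1] m1 [133.  156.3] top [377.3 175.9] m1 [476.8  77.8]
470 scene [188.3 186.6] m1 [144.9 244.7] top [373.1 180.5] m1 [464.3  91.5]
381 scene [193.7 226.3] m1 [161.1 364. ] top [367.6 186.6] m1 [447.7 109.8]
358 scene [195.  235.9] m1 [164.9 392.8] top [366.3 188.1] m1 [443.8 114.2]
331 scene [196.5 246.9] m1 [169.4 425.6] top [364.8 189.7] m1 [439.3 119.1]
310 scene [197.6 255.2] m1 [172.7 450.5] top [363.6 191. ] m1 [435.9 122.9]
15 scene [210.8 353.4] m1 [212.5 745.2] top [350.4 205.5] m1 [396.3 166.4]
rod 15 [  5.2 794.7] [513.9 232.5]
rod 530 [-151.6  194.9] [641.  168.9]
rod 650 [-205.6  -11.4] [686.3 146.2]
```

```bash
python3 - <<'E'
from h import *
from scipy.optimize import least_squares
np.set_printoptions(precision=1,suppress=True)
fs=dict(np.load("s2.npz"));ft=dict(np.load("t2.npz"))
m=lambda u,v:(320+(u-305)/3,150+v/3); n=lambda u,v:(140+u/3,105+v/3); g=lambda u,v:(u/1.4,v/1.4)
O=[(ft,(65,40,15),m(403,105)),(ft,(-65,40,15),m(343,187)),(ft,(-65,-190,15),m(495,300)),(ft,(0,-165,15),m(512,245)),
(fs,(-65,-190,15),g(190,473)),(fs,(-65,40,15),g(318,468)),(fs,(65,40,15),g(322,520)),(fs,(65,-190,15),g(180,544)),
(fs,(0,-165,650),g(98,138)),(fs,(0,0,582),n(120,73)),(fs,(0,0,381),n(160,365)),(fs,(0,-165,15),g(195,510))]
def res(p):
    x,y,a=p;c,s=np.cos(a),np.sin(a); r=[]
    for f,l,uv in O: r+=list(proj(f,[x+c*l[0]-s*l[1],y+s*l[0]+c*l[1],l[2]])-uv)
    return np.array(r)
b=least_squares(res,[539,-236,-.55],loss='soft_l1');print(b.x,np.degrees(b.x[2]));print(res(b.x).reshape(-1,2).round(1).tolist())
J=b.jac;print(np.sqrt(np.diag(np.linalg.inv(J.T@J)))*[1,1,57])
a=b.x[2]
for sgn in(-100,-70): print(sgn,b.x[:2]+sgn*np.array([np.cos(a),np.sin(a)]))
to([531,92,240],17,36.5)
E
```

```text
[ 541.  -237.1   -0.6] -37.21884455235824
[[-0.3, -0.7], [-1.5, 0.2], [-0.2, 1.2], [-1.0, 0.8], [-3.8, 6.1], [-1.2, -2.7], [-0.1, 2.8], [-2.9, 0.6], [0.2, -0.8], [0.8, 0.8], [0.5, 0.3], [0.7, -0.4]]
[1.6 1.2 0.7]
-100 [ 461.3 -176.6]
-70 [ 485.2 -194.8]
t 11.27 dpos mm [-0.1  0.1  2.3] rotvec [-0.1  0.1  0.1] tool z [ 0.6  0.2 -0.8] F [-0.2 -0.4 -3.8] T [-0.3  0.9 -0. ] w 11.8 q [  4.   0. 121.  19.  24.  62.]
```

```bash
python3 - <<'E'
from kin2 import *
np.set_printoptions(precision=1,suppress=True)
k=np.load("k.npz")["k"];F=rz(180);s=status.state()
for az in(-37,-34):
  for t in (35,36.5):
    q=np.array(s["qpos"]);a=np.radians(-37);
    for i in np.linspace(0,1,6):
        c,q=ik(np.array([531,92,240])*(1-i)+i*np.array([469,-183,228]),Rt(17+(az-17)*i,t)@F,k,[q],OFF)
    print(az,t,round(c,3),q)
    for x,dz in((0,0),(0,-43),(0,-70),(0,-95),(0,-99)):
        c,q=ik([541,-237,228+dz],Rt(az,t)@F,k,[q],OFF);print(dz,round(c,3),q)
E
```

```text
-37 35 0.0 [-14.6  -1.2 122.9 -27.6  28.2 133.4]
0 0.0 [-19.3   6.7 114.4 -22.5  27.  124.9]
-43 0.0 [-19.3   9.6 118.1 -29.1  21.  132.1]
-70 0.0 [-19.3  11.8 120.3 -35.8  17.3 139.1]
-95 0.05 [-19.5  13.9 122.  -43.   14.3 146.6]
-99 0.161 [-19.7  14.2 122.2 -43.1  13.9 146.6]
-37 36.5 0.0 [-14.1  -1.4 124.  -31.1  26.6 137. ]
0 0.0 [-19.    6.4 115.5 -25.6  25.1 128. ]
-43 0.0 [-19.    9.4 119.3 -33.9  19.2 137. ]
-70 0.0 [-19.   11.6 121.5 -42.5  15.8 146. ]
-95 1.102 [-20.   13.6 122.4 -43.6  13.2 146.6]
-99 1.511 [-20.2  14.  122.5 -43.6  12.8 146.6]
-34 35 0.0 [-16.2  -1.5 123.2 -23.1  26.5 125.7]
0 0.0 [-20.6   6.4 114.7 -17.8  25.7 117.1]
-43 0.0 [-20.6   9.4 118.5 -23.5  19.4 123.3]
-70 0.0 [-20.6  11.5 120.7 -29.7  15.5 129.8]
-95 0.0 [-20.6  13.7 122.6 -39.1  12.1 139.5]
-99 0.0 [-20.6  14.1 122.9 -41.2  11.6 141.6]
-34 36.5 0.0 [-15.8  -1.8 124.3 -26.4  24.7 129. ]
0 0.0 [-20.4   6.1 115.8 -20.4  23.6 119.8]
-43 0.0 [-20.4   9.2 119.6 -27.9  17.4 127.8]
-70 0.0 [-20.4  11.4 121.8 -36.3  13.6 136.5]
-95 0.062 [-20.6  13.6 123.5 -46.2  10.7 146.6]
-99 0.191 [-20.8  13.9 123.6 -46.3  10.3 146.6]
```

Call:
apply_moves(
  increments=[
    [-1, -0.003, -0.014, 0, 0, 0, -2.5],
    [-1, -0.005, -0.023, -0.001, 0, 0, -4.2],
    [-1, -0.005, -0.023, -0.001, 0, 0, -4.2],
    [-1, -0.005, -0.023, -0.001, 0, 0, -4.2],
    [-1, -0.005, -0.023, -0.001, 0, 0, -4.2],
  ],
)

```text
time_s: 11.68
ee_pos: [507.6, -15.0, 233.8]
ee_rot: [-179.9, -36.6, -2.6]
force: [1.0, 0.6, -4.5]
gripper_width: 12.0
gripper_force: 25.0
```

Call:
apply_moves(
  increments=[
    [-1, -0.005, -0.023, -0.001, 0, 0, -4.2],
    [-1, -0.005, -0.023, -0.001, 0, 0, -4.2],
    [-1, -0.005, -0.023, -0.001, 0, 0, -4.2],
    [-1, -0.005, -0.023, -0.001, 0, 0, -4.2],
    [-1, -0.005, -0.023, -0.001, 0, 0, -4.2],
  ],
)

```text
time_s: 12.1
ee_pos: [482.6, -130.1, 228.9]
ee_rot: [-179.9, -36.6, -23.7]
force: [0.8, -1.0, -4.1]
gripper_width: 12.1
gripper_force: 25.0
```

Call:
apply_moves(
  increments=[
    [-1, -0.005, -0.023, -0.001, 0, 0, -4.2],
    [-1, -0.004, -0.016, -0.001, 0, 0, -3],
    [-1, -0.002, -0.009, 0, 0, 0, -2],
    [-1, 0, 0, 0, 0, 0, 0],
    [-1, 0, 0, 0, 0, 0, 0],
  ],
)

```text
time_s: 12.52
ee_pos: [472.2, -177.0, 226.8]
ee_rot: [-179.9, -36.6, -32.6]
force: [-0.5, 0.4, -3.9]
gripper_width: 12.0
gripper_force: 25.0
```

```bash
python3 - <<'E'
from h import *
np.set_printoptions(precision=1,suppress=True)
to([541,-237,228],-32,36.5)
s=status.state();print(s["ee_pos"],s["ee_rot"])
f=cams.grab_frame("wrist");np.savez("w6.npz",**f)
p=np.array(s["ee_pos"]);print("crown pred",fish(f,[p+[0,0,124.3],p+[0,0,127.3]]))
a=np.radians(-37);cx=np.array([np.cos(a),np.sin(a),0]);S=np.array([541,-237,310])
print("saddle,tip,bulge,join,tube",fish(f,[S,S-20*cx+[0,0,21],S+21*cx+[0,0,21],S+[0,0,48],S+[0,0,71]]))
for q in("hook","crown","saddle","hook_tip","pointer"): print(q,[(round(r["score"],2),[int(x) for x in r["rect"]]) for r in finder.boxes_of(q,"wrist")[:2]])
E
```

```text
t 12.52 dpos mm [ 68.8 -60.    1.2] rotvec [0.  0.1 0.6] tool z [ 0.5 -0.3 -0.8] F [-0.5  0.4 -3.9] T [ 0.4  0.8 -0. ] w 12.0 q [-15.  -2. 125. -25.  24. 127.]
[ 472.2 -177.   226.8] [-179.9  -36.6  -32.6]
crown pred [[270.6 126.5]
 [270.3 116. ]]
saddle,tip,bulge,join,tube [[ 304.    19.9]
 [ 306.6    5. ]
 [ 307.5  -40. ]
 [ 311.5  -79.4]
 [ 315.3 -136.4]]
hook [(0.78, [300, 0, 19, 41])]
crown [(0.92, [157, 99, 233, 234]), (0.75, [221, 3, 74, 142])]
saddle [(0.91, [295, 0, 21, 37])]
hook_tip [(0.68, [298, 1, 19, 34])]
pointer [(0.91, [300, 0, 20, 36])]
```

Call:
apply_moves(
  increments=[
    [-1, 0.007, -0.007, 0, 0, 0, 0],
    [-1, 0.007, -0.007, 0, 0, 0, 0],
    [-1, 0.007, -0.007, 0, 0, 0, 0],
    [-1, 0.007, -0.007, 0, 0, 0, 0],
    [-1, 0.007, -0.007, 0, 0, 0, 0],
  ],
)

```text
time_s: 13.23
ee_pos: [507.5, -212.2, 226.7]
ee_rot: [-180.0, -36.6, -32.6]
force: [0.3, -1.0, -4.0]
gripper_width: 12.2
gripper_force: 25.0
```

Call:
apply_moves(
  increments=[
    [-1, 0, 0, 0, 0, 0, 0],
    [-1, 0, 0, 0, 0, 0, 0],
  ],
)

```text
time_s: 13.4
ee_pos: [507.0, -212.1, 226.5]
ee_rot: [-180.0, -36.6, -32.6]
force: [-0.1, 0.3, -4.3]
gripper_width: 12.0
gripper_force: 25.0
```

```bash
python3 - <<'E'
from h import *
np.set_printoptions(precision=1,suppress=True)
to([541,-237,228],-32,36.5)
s=status.state();p=np.array(s["ee_pos"]);print(p)
f=cams.grab_frame("wrist");np.savez("w7.npz",**f)
print("crown pred",fish(f,[p+[0,0,127.3]]))
a=np.radians(-37);cx=np.array([np.cos(a),np.sin(a),0]);S=np.array([541,-237,310])
P=fish(f,[S,S-20*cx+[0,0,21],S+21*cx+[0,0,21],S+[0,0,48],S+[0,0,71],p+[0,0,127.3]]);print(P)
fs=cams.grab_frame("scene"); np.savez("s7.npz",**fs)
im=np.zeros((600,800,3),np.uint8)
w=f["color"][:240,120:440].copy()
w=cv2.resize(w,None,fx=1.75,fy=1.75,interpolation=cv2.INTER_CUBIC)
for q in P: cv2.circle(w,(int((q[0]-120)*1.75),int(q[1]*1.75)),3,(255,0,0),1)
im[:420,:560]=w
c=cv2.resize(fs["color"][120:320,160:240],None,fx=3,fy=3,interpolation=cv2.INTER_CUBIC); im[:600,560:800]=c
cv2.imwrite("pics/f.png",im[:,:,::-1])
E
```

```text
t 13.4 dpos mm [ 34.  -24.9   1.5] rotvec [0.  0.1 0.6] tool z [ 0.5 -0.3 -0.8] F [-0.1  0.3 -4.3] T [0.4 0.9 0. ] w 12.0 q [-19.   2. 120. -21.  23. 120.]
[ 507.  -212.1  226.5]
crown pred [[271.  116.4]]
[[ 280.8   97.9]
 [ 276.9  102.9]
 [ 285.8   14.7]
 [ 283.5  -25.3]
 [ 285.2 -112.5]
 [ 271.   116.4]]
```

View pics/f.png

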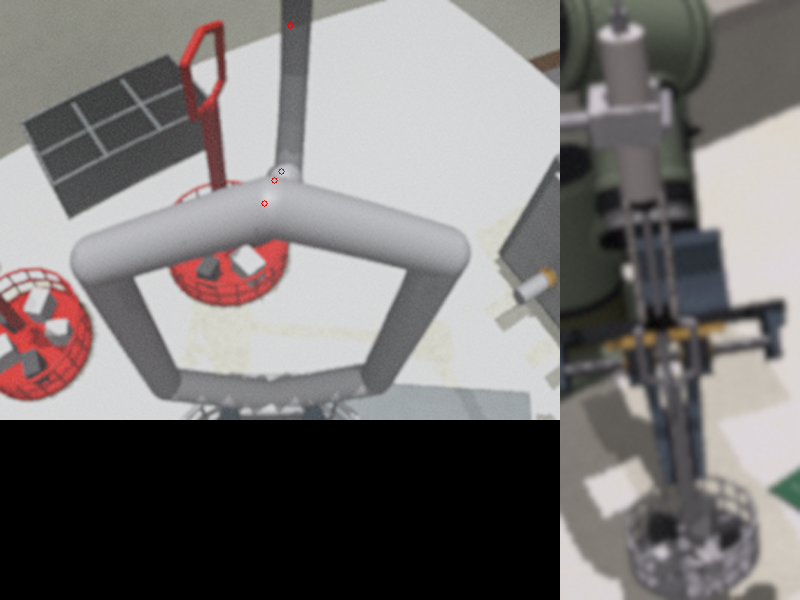

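The crown's peak is at (271,200), and the hook tip lies just beyond it at (285,165), in line. The hook's yaw slope matches -37°. I'll lower slightly, pass over the tip and go in above the saddle.

Call:
apply_moves(
  increments=[
    [-1, 0, 0, -0.004, 0, 0, 0],
    [-1, 0, 0, -0.005, 0, 0, 0],
    [-1, 0.004, -0.003, 0, 0, 0, 0],
    [-1, 0.004, -0.003, 0, 0, 0, 0],
    [-1, 0.004, -0.003, 0, 0, 0, 0],
  ],
)

```text
time_s: 13.92
ee_pos: [519.7, -221.4, 217.9]
ee_rot: [-180.0, -36.6, -32.6]
force: [0.2, 0.2, -4.4]
gripper_width: 11.5
gripper_force: 25.0
```

Call:
apply_moves(
  increments=[
    [-1, 0.004, -0.003, 0, 0, 0, 0],
    [-1, 0.004, -0.003, 0, 0, 0, 0],
    [-1, 0.004, -0.003, 0, 0, 0, 0],
    [-1, 0.004, -0.003, 0, 0, 0, 0],
    [-1, 0.004, -0.003, 0, 0, 0, 0],
  ],
)

```text
time_s: 14.33
ee_pos: [539.5, -236.5, 217.7]
ee_rot: [-180.0, -36.6, -32.6]
force: [0.2, -0.2, -3.5]
gripper_width: 11.6
gripper_force: 25.0
```

Call:
apply_moves(
  increments=[
    [-1, 0, 0, 0, 0, 0, 0],
    [-1, 0, 0, 0, 0, 0, 0],
  ],
)

```text
time_s: 14.5
ee_pos: [539.2, -236.3, 217.6]
ee_rot: [-180.0, -36.6, -32.6]
force: [0.1, -0.0, -3.8]
gripper_width: 11.5
gripper_force: 25.0
```

```bash
python3 - <<'E'
from h import *
np.set_printoptions(precision=1,suppress=True)
to([541,-237,216],-32,36.5)
F=[]
for i in range(5):
    f=cams.grab_frame("wrist"); F.append(status.state()["force"])
print(np.mean(F,0)); p=np.array(status.state()["ee_pos"]);print(p)
np.savez("w8.npz",**f)
a=np.radians(-37);cx=np.array([np.cos(a),np.sin(a),0]);S=np.array([541,-237,310])
print(fish(f,[S,S-20*cx+[0,0,21],S+21*cx+[0,0,21],p+[0,0,127.3]]))
for q in("hook","hook_tip","crown"): print(q,[(round(r["score"],2),[int(x) for x in r["rect"]]) for r in finder.boxes_of(q,"wrist")[:2]])
m=finder.trace("hook","wrist")
if m:
    M=m[0]["pixels"]
    for r in range(0,420,10):
        c=np.where(M[r])[0]
        if len(c): print(r,c.min(),c.max(),len(c))
E
```

```text
t 14.5 dpos mm [ 1.8 -0.7 -1.6] rotvec [0.  0.1 0.6] tool z [ 0.5 -0.3 -0.8] F [ 0.1 -0.  -3.8] T [0.5 0.8 0. ] w 11.5 q [-21.   7. 117. -19.  21. 117.]
[-0.2  0.1 -4.2]
[ 538.9 -236.   217.7]
[[271.3 190.5]
 [261.1 242.1]
 [277.7  76. ]
 [270.9 115.7]]
hook [(0.87, [239, 0, 83, 251])]
hook_tip [(0.75, [235, 0, 85, 254])]
crown [(0.98, [158, 101, 230, 236]), (0.75, [206, 31, 65, 166])]
0 236 321 86
10 237 319 83
20 240 315 76
30 253 305 53
40 258 298 41
50 262 296 35
60 269 295 27
70 269 295 27
80 270 294 25
90 270 293 24
100 272 292 21
140 269 289 21
150 268 289 22
160 268 289 22
170 267 288 22
180 266 287 22
190 265 286 22
200 264 286 23
210 264 285 22
220 262 285 24
230 255 284 30
240 255 284 30
250 265 277 13
```

The hook's wire now runs through the stirrup, passing at column 281 where the crown is at about 275, with the tip (row 245) on the near side of the crown. I'll lower to first contact.

Call:
apply_moves(
  increments=[
    [-1, 0.0006, -0.0017, -0.004, 0, 0, 0],
    [-1, 0, 0, -0.004, 0, 0, 0],
    [-1, 0, 0, -0.004, 0, 0, 0],
    [-1, 0, 0, -0.004, 0, 0, 0],
    [-1, 0, 0, -0.004, 0, 0, 0],
  ],
)

```text
time_s: 15.37
ee_pos: [539.5, -237.8, 197.0]
ee_rot: [-180.0, -36.6, -32.6]
force: [1.0, -0.3, -4.3]
gripper_width: 11.8
gripper_force: 25.0
```

Call:
apply_moves(
  increments=[
    [-1, 0, 0, -0.003, 0, 0, 0],
    [-1, 0, 0, -0.002, 0, 0, 0],
    [-1, 0, 0, -0.002, 0, 0, 0],
    [-1, 0, 0, -0.002, 0, 0, 0],
    [-1, 0, 0, -0.002, 0, 0, 0],
  ],
)

```text
time_s: 15.78
ee_pos: [539.8, -237.9, 186.7]
ee_rot: [-180.0, -36.6, -32.6]
force: [0.1, -0.3, -3.7]
gripper_width: 12.0
gripper_force: 25.0
```

Call:
apply_moves(
  increments=[
    [-1, 0, 0, -0.002, 0, 0, 0],
    [-1, 0, 0, -0.002, 0, 0, 0],
    [-1, 0, 0, -0.002, 0, 0, 0],
    [-1, 0, 0, -0.002, 0, 0, 0],
    [-1, 0, 0, 0, 0, 0, 0],
  ],
)

```text
time_s: 16.2
ee_pos: [539.6, -237.8, 178.4]
ee_rot: [-180.0, -36.6, -32.6]
force: [0.6, -0.7, -3.3]
gripper_width: 11.9
gripper_force: 25.0
```

```bash
cat >> h.py <<'E'
def avg(n=6,cam="wrist"):
    F=[];T=[]
    for i in range(n):
        f=cams.grab_frame(cam); s=status.state();F.append(s["force"]);T.append(s["torque"])
    print("F",np.round(np.mean(F,0),2),"T",np.round(np.mean(T,0),3)); return f
E
python3 - <<'E'
from h import *
f=avg(); to([541,-237,185],-32,36.5); p=np.array(status.state()["ee_pos"])
print(p)
m=finder.trace("hook","wrist")
if m:
    M=m[0]["pixels"]; print(m[0]["score"],m[0]["rect"])
    for r in range(0,420,20):
        c=np.where(M[r])[0]
        if len(c): print(r,c.min(),c.max(),len(c))
E
```

```text
F [-0.07 -0.24 -3.16] T [ 0.374  0.735 -0.008]
t 16.5 dpos mm [1.2 0.9 6.1] rotvec [0.05 0.13 0.59] tool z [ 0.504 -0.315 -0.804] F [-0.  -0.4 -2.9] T [ 0.37  0.73 -0.03] w 11.7 q [-21.   9. 120. -26.  15. 124.]
[ 539.8051227  -237.87187921  178.9468333 ]
```

Call:
apply_moves(
  increments=[
    [-1, 0, 0, -0.002, 0, 0, 0],
    [-1, 0, 0, -0.002, 0, 0, 0],
    [-1, 0, 0, -0.002, 0, 0, 0],
    [-1, 0, 0, -0.002, 0, 0, 0],
    [-1, 0, 0, -0.002, 0, 0, 0],
  ],
)

```text
time_s: 16.97
ee_pos: [539.8, -237.8, 168.6]
ee_rot: [-180.0, -36.6, -32.6]
force: [0.2, 0.1, -2.6]
gripper_width: 11.8
gripper_force: 25.0
```

Call:
apply_moves(
  increments=[
    [-1, 0, 0, -0.002, 0, 0, 0],
    [-1, 0, 0, -0.002, 0, 0, 0],
    [-1, 0, 0, -0.002, 0, 0, 0],
    [-1, 0, 0, -0.002, 0, 0, 0],
    [-1, 0, 0, -0.001, 0, 0, 0],
  ],
)

```text
time_s: 17.38
ee_pos: [539.7, -237.8, 159.5]
ee_rot: [-180.0, -36.6, -32.6]
force: [-0.0, -0.4, -1.7]
gripper_width: 11.9
gripper_force: 25.0
```

```bash
python3 - <<'E'
from h import *
f=avg(); to([541,-237,134],-32,36.5); print(status.state()["ee_pos"])
for c in ("wrist","scene"):
    if c=="scene": fs=cams.grab_frame(c); np.savez("s8.npz",**fs)
    for q in("hook","pointer"): print(c,q,[(round(r["score"],2),[int(x) for x in r["rect"]]) for r in finder.boxes_of(q,c)[:2]])
E
```

```text
F [ 0.65 -0.17 -2.22] T [ 0.289  0.614 -0.001]
t 17.68 dpos mm [  1.2   0.9 -25.9] rotvec [0.05 0.13 0.59] tool z [ 0.504 -0.315 -0.804] F [ 0.6  0.5 -2.1] T [0.36 0.61 0.01] w 11.8 q [-21.  11. 122. -32.  13. 131.]
[ 539.78630745 -237.86136528  159.93053809]
wrist hook [(0.94, [228, 0, 65, 215])]
wrist pointer [(0.81, [228, 0, 67, 210])]
scene hook [(0.65, [316, 323, 11, 18])]
scene pointer [(0.73, [182, 187, 19, 81])]
```

Call:
apply_moves(
  increments=[
    [-1, 0, 0, -0.002, 0, 0, 0],
    [-1, 0, 0, -0.002, 0, 0, 0],
    [-1, 0, 0, -0.002, 0, 0, 0],
    [-1, 0, 0, -0.002, 0, 0, 0],
    [-1, 0, 0, -0.002, 0, 0, 0],
  ],
)

```text
time_s: 18.35
ee_pos: [539.8, -237.8, 149.6]
ee_rot: [-180.0, -36.6, -32.6]
force: [0.3, -0.2, 0.0]
gripper_width: 11.9
gripper_force: 25.0
```

Call:
apply_moves(
  increments=[
    [-1, 0, 0, -0.002, 0, 0, 0],
    [-1, 0, 0, -0.002, 0, 0, 0],
    [-1, 0, 0, -0.002, 0, 0, 0],
    [-1, 0, 0, -0.001, 0, 0, 0],
    [-1, 0, 0, -0.001, 0, 0, 0],
  ],
)

```text
time_s: 18.77
ee_pos: [539.8, -237.9, 141.7]
ee_rot: [-180.0, -36.6, -32.6]
force: [0.4, 0.8, -0.3]
gripper_width: 11.9
gripper_force: 25.0
```

```bash
python3 - <<'E'
from h import *
f=avg(20); to([541,-237,134],-32,36.5); print(status.state()["ee_pos"])
for q in("hook",): print(q,[(round(r["score"],2),[int(x) for x in r["rect"]]) for r in finder.boxes_of(q,"wrist")[:2]])
E
```

```text
F [ 0.65 -0.18 -0.47] T [0.213 0.487 0.017]
t 19.77 dpos mm [ 1.3  0.9 -7.8] rotvec [0.04 0.11 0.59] tool z [ 0.504 -0.315 -0.804] F [ 1.1 -0.   0.1] T [0.19 0.49 0.02] w 11.9 q [-21.  13. 123. -41.  10. 139.]
[ 539.70829977 -237.86119379  141.75905404]
hook [(0.98, [226, 0, 67, 213])]
```

Call:
apply_moves(
  increments=[
    [-1, 0.0008, -0.0006, -0.001, 0, 0, 0],
    [-1, 0.0008, -0.0006, -0.001, 0, 0, 0],
    [-1, 0.0004, -0.0003, -0.001, 0, 0, 0],
    [-1, 0, 0, -0.001, 0, 0, 0],
    [-1, 0, 0, 0, 0, 0, 0],
  ],
)

```text
time_s: 20.23
ee_pos: [541.7, -239.3, 137.5]
ee_rot: [-180.0, -36.6, -32.6]
force: [0.6, 1.8, -0.4]
gripper_width: 12.3
gripper_force: 25.0
```

```bash
python3 - <<'E'
from h import *
f=avg(24); to([541,-237,134],-32,36.5); print(status.state()["ee_pos"])
E
```

```text
F [0.27 1.58 0.03] T [0.225 0.464 0.166]
t 21.43 dpos mm [-0.7  2.3 -3.8] rotvec [0.04 0.11 0.59] tool z [ 0.504 -0.315 -0.804] F [-0.2  1.9 -0.1] T [0.26 0.43 0.19] w 11.4 q [-21.  13. 123. -43.  10. 141.]
[ 541.6921948  -239.31762788  137.75966519]
```

Call:
apply_moves(
  increments=[
    [-1, 0, 0.0006, 0, 0, 0, 0],
    [-1, 0, 0.0006, 0, 0, 0, 0],
    [-1, 0, 0.0004, 0, 0, 0, 0],
    [-1, 0, 0, 0, 0, 0, 0],
    [-1, 0, 0, 0, 0, 0, 0],
  ],
)

```text
time_s: 21.85
ee_pos: [541.6, -238.1, 137.8]
ee_rot: [-180.0, -36.6, -32.7]
force: [0.1, -2.4, 0.1]
gripper_width: 12.0
gripper_force: 25.0
```

```bash
python3 - <<'E'
from h import *
f=avg(16); to([541,-237,134],-32,36.5); print(status.state()["ee_pos"])
m=finder.trace("hook","wrist")
if m:
    M=m[0]["pixels"]; print(m[0]["score"],m[0]["rect"])
    for r in range(0,420,20):
        c=np.where(M[r])[0]
        if len(c): print(r,c.min(),c.max(),len(c))
E
```

```text
F [ 0.54 -3.01 -0.28] T [ 0.145  0.467 -0.245]
t 22.65 dpos mm [-0.7  0.8 -3.7] rotvec [0.04 0.1  0.6 ] tool z [ 0.504 -0.315 -0.804] F [-0.1 -3.7 -0.5] T [ 0.13  0.51 -0.21] w 11.8 q [-21.  13. 123. -43.  10. 142.]
[ 541.65150606 -237.75309581  137.74051644]
0.64 [234.1, 0.1, 70.0, 224.1]
0 269 302 34
20 267 300 34
40 267 300 34
60 267 297 31
80 266 296 31
100 285 295 11
140 260 293 34
160 240 293 54
180 235 294 60
200 244 291 48
220 266 271 6
```

Call:
apply_moves(
  increments=[
    [-1, 0.0001, -0.0004, 0, 0, 0, 0],
    [-1, 0.0001, -0.0004, 0, 0, 0, 0],
    [-1, 0, -0.0002, 0, 0, 0, 0],
    [-1, 0, 0, 0, 0, 0, 0],
    [-1, 0, 0, 0, 0, 0, 0],
  ],
)

```text
time_s: 23.12
ee_pos: [541.9, -238.5, 137.7]
ee_rot: [-180.0, -36.6, -32.6]
force: [-0.3, 0.0, 0.3]
gripper_width: 11.7
gripper_force: 25.0
```

```bash
python3 - <<'E'
from h import *
f=avg(16); to([541,-237,134],-32,36.5); print(status.state()["ee_pos"])
E
```

```text
F [ 0.    0.83 -0.25] T [0.22  0.477 0.065]
t 23.92 dpos mm [-0.9  1.7 -3.8] rotvec [0.04 0.11 0.58] tool z [ 0.504 -0.315 -0.804] F [ 0.8  1.  -0.5] T [0.21 0.52 0.12] w 11.6 q [-21.  13. 123. -43.  10. 142.]
[ 541.89966478 -238.69464859  137.76146173]
```

Call:
apply_moves(
  increments=[
    [-1, 0, 0.0002, -0.001, 0, 0, 0],
    [-1, 0, 0, -0.001, 0, 0, 0],
    [-1, 0, 0, -0.001, 0, 0, 0],
    [-1, 0, 0, 0, 0, 0, 0],
    [-1, 0, 0, 0, 0, 0, 0],
  ],
)

```text
time_s: 24.33
ee_pos: [541.9, -238.6, 134.6]
ee_rot: [-180.0, -36.6, -32.6]
force: [-1.1, 0.6, 0.6]
gripper_width: 11.7
gripper_force: 25.0
```

```bash
python3 - <<'E'
from h import *
f=avg(24); to([541,-237,134],-32,36.5); print(status.state()["ee_pos"])
E
```

```text
F [0.01 0.26 0.22] T [0.189 0.453 0.039]
t 25.53 dpos mm [-0.9  1.5 -0.8] rotvec [0.04 0.11 0.59] tool z [ 0.504 -0.315 -0.804] F [ 0.5 -0.1  0.5] T [ 0.21  0.47 -0.04] w 11.7 q [-21.  14. 124. -45.  10. 144.]
[ 541.87700537 -238.53925606  134.76223463]
```

Call:
apply_moves(
  increments=[
    [-1, 0, 0.0001, 0.0006, 0, 0, 0],
    [-1, 0, 0, 0.0006, 0, 0, 0],
    [-1, 0, 0, 0, 0, 0, 0],
    [-1, 0, 0, 0, 0, 0, 0],
    [-1, 0, 0, 0, 0, 0, 0],
  ],
)

```text
time_s: 25.95
ee_pos: [541.9, -238.5, 136.0]
ee_rot: [-180.0, -36.6, -32.6]
force: [0.1, 0.3, -0.9]
gripper_width: 11.8
gripper_force: 25.0
```

Call:
apply_moves(
  increments=[
    [-1, 0, 0, 0, 0, 0, 0],
    [-1, 0, 0, 0, 0, 0, 0],
    [-1, 0, 0, 0, 0, 0, 0],
    [-1, 0, 0, 0, 0, 0, 0],
    [-1, 0, 0, 0, 0, 0, 0],
  ],
  newtons=8,
)

```text
time_s: 26.37
ee_pos: [541.9, -238.4, 135.9]
ee_rot: [-180.0, -36.6, -32.6]
force: [-0.6, -0.3, -0.3]
gripper_width: 12.2
gripper_force: 8.0
```

```bash
python3 - <<'E'
from h import *
f=avg(20); to([541,-237,134],-32,36.5); print(status.state()["ee_pos"])
E
```

```text
F [-0.1   0.03 -0.02] T [ 0.189  0.47  -0.012]
t 27.37 dpos mm [-0.9  1.4 -1.9] rotvec [0.04 0.1  0.59] tool z [ 0.504 -0.315 -0.804] F [ 0.1  0.2 -0.1] T [ 0.16  0.41 -0.04] w 12.0 q [-21.  13. 124. -44.  10. 143.]
[ 541.85679358 -238.43850421  135.91078756]
```

The forces on the tool have all fallen to about zero, so the spring carries the full weight. I'll ease the grip to 3 N and open.

Call:
apply_moves(
  increments=[
    [-1, 0, 0, 0, 0, 0, 0],
    [-1, 0, 0, 0, 0, 0, 0],
    [-1, 0, 0, 0, 0, 0, 0],
    [-1, 0, 0, 0, 0, 0, 0],
    [-1, 0, 0, 0, 0, 0, 0],
  ],
  newtons=3,
)

```text
time_s: 27.78
ee_pos: [541.9, -238.4, 136.0]
ee_rot: [-180.0, -36.6, -32.6]
force: [0.1, 0.2, -0.2]
gripper_width: 11.8
gripper_force: 3.0
```

Call:
apply_moves(
  increments=[
    [-0.73, 0, 0, 0, 0, 0, 0],
    [-0.72, 0, 0, 0, 0, 0, 0],
    [-0.71, 0, 0, 0, 0, 0, 0],
    [-0.69, 0, 0, 0, 0, 0, 0],
    [-0.65, 0, 0, 0, 0, 0, 0],
  ],
)

```text
time_s: 28.2
ee_pos: [541.9, -238.4, 136.0]
ee_rot: [-180.0, -36.6, -32.6]
force: [0.0, -0.3, 0.3]
gripper_width: 15.6
gripper_force: 0.0
```

```bash
python3 - <<'E'
from h import *
s=status.state();print(s["time_s"],s["force"],s["gripper_width"])
for i in range(5):
    f=cams.grab_frame("wrist"); m=finder.boxes_of("crown","wrist"); print([(round(r["score"],2),np.round(r["rect"],1)) for r in m[:1]])
E
```

```text
28.2 [ 0.00732639 -0.29466534  0.25118977] 15.618345959377894
[(0.94, array([157.4, 102.2, 234.3, 234.6]))]
[(0.79, array([160.2,  99.2, 231.8, 238.6]))]
[(0.96, array([  3. ,  88.9, 138.8, 150. ]))]
[(0.91, array([  3.7,  90.8, 138. , 148.5]))]
[(0.97, array([189.7,   1.6,  76.1, 171.1]))]
```

Call:
apply_moves(
  increments=[
    [-0.6, 0, 0, 0, 0, 0, 0],
    [-0.5, 0, 0, 0, 0, 0, 0],
    [-0.3, 0, 0, 0, 0, 0, 0],
    [-0.1, 0, 0, 0, 0, 0, 0],
    [0.1, 0, 0, 0, 0, 0, 0],
  ],
)

```text
time_s: 29.12
ee_pos: [541.9, -238.4, 135.9]
ee_rot: [-180.0, -36.6, -32.6]
force: [-0.5, -0.0, -0.8]
gripper_width: 40.1
gripper_force: 0.0
```

Call:
apply_moves(
  increments=[
    [0.3, 0, 0, 0, 0, 0, 0],
    [0.3, 0, 0, 0, 0, 0, 0],
    [0.3, 0, 0, 0, 0, 0, 0],
    [0.3, 0, 0, 0, 0, 0, 0],
    [0.3, 0, 0, 0, 0, 0, 0],
  ],
)

```text
time_s: 29.53
ee_pos: [541.9, -238.4, 135.9]
ee_rot: [-180.0, -36.6, -32.6]
force: [-0.2, -0.3, -0.5]
gripper_width: 59.3
gripper_force: 0.0
```

```bash
python3 - <<'E'
from h import *
s=status.state();print(s["time_s"],s["force"],s["gripper_width"])
g=None
for i in range(8):
    f=cams.grab_frame("wrist")["color"].astype(float).mean(2)
    f=cv2.GaussianBlur(f,(3,3),0)
    if g is None: g=f
    print(np.round(cv2.phaseCorrelate(g[95:230,160:390],f[95:230,160:390]),2) if 0 else [np.round(x,2) for x in cv2.phaseCorrelate(g[95:230,160:390].copy(),f[95:230,160:390].copy())], round(np.abs(f-g)[95:230,160:390].mean(),2))
E
```

```text
29.5333 [-0.17104154 -0.30156508 -0.52069358] 59.25501852095231
[array([0. , 0.5]), np.float64(1.0)] 0.0
[array([0.01, 0.5 ]), np.float64(1.05)] 0.57
[array([0.01, 0.49]), np.float64(1.04)] 0.58
[array([0.01, 0.51]), np.float64(1.04)] 0.58
[array([0.01, 0.49]), np.float64(1.04)] 0.58
[array([0.01, 0.5 ]), np.float64(1.05)] 0.58
[array([-0.  ,  0.49]), np.float64(1.04)] 0.58
[array([0.01, 0.49]), np.float64(1.04)] 0.57
```

The basket hangs quite still in the picture, with no shift over 0.4 s. I'll back off along the tool axis.

Call:
apply_moves(
  increments=[
    [0.3, -0.0025, 0.0016, 0.004, 0, 0, 0],
    [0.3, -0.004, 0.0025, 0.0064, 0, 0, 0],
    [0.3, -0.005, 0.0032, 0.008, 0, 0, 0],
    [0.3, -0.005, 0.0032, 0.008, 0, 0, 0],
    [0.3, -0.005, 0.0032, 0.008, 0, 0, 0],
  ],
)

```text
time_s: 30.35
ee_pos: [520.1, -224.6, 170.5]
ee_rot: [-180.0, -36.6, -32.6]
force: [-0.0, 0.1, 0.2]
gripper_width: 59.4
gripper_force: 0.0
```

Call:
apply_moves(
  increments=[
    [0.3, -0.006, 0.0039, 0.0096, 0, 0, 0],
    [0.3, -0.006, 0.0039, 0.0096, 0, 0, 0],
    [0.3, -0.006, 0.0039, 0.0096, 0, 0, 0],
    [0.3, -0.006, 0.0039, 0.0096, 0, 0, 0],
    [0.3, -0.006, 0.0039, 0.0096, 0, 0, 0],
  ],
)

```text
time_s: 30.77
ee_pos: [489.9, -205.0, 218.7]
ee_rot: [-180.0, -36.6, -32.6]
force: [-1.0, -0.5, -0.3]
gripper_width: 59.2
gripper_force: 0.0
```

Call:
apply_moves(
  increments=[
    [0.3, -0.01, 0.006, 0.01, 0, 0, 0],
    [0.3, -0.012, 0.008, 0.01, 0, 0, 0],
    [0.3, -0.012, 0.008, 0.01, 0, 0, 0],
    [0.3, -0.012, 0.008, 0.01, 0, 0, 0],
    [0.3, 0, 0, 0, 0, 0, 0],
  ],
)

```text
time_s: 31.18
ee_pos: [443.5, -174.6, 260.2]
ee_rot: [-179.9, -36.8, -32.6]
force: [-0.2, -0.3, 0.6]
gripper_width: 59.3
gripper_force: 0.0
```

```bash
python3 - <<'E'
from h import *
np.set_printoptions(precision=1,suppress=True)
s=status.state();print(s["time_s"],s["ee_pos"],s["force"],s["gripper_width"])
fs=cams.grab_frame("scene")
for q in("basket","hook","pointer"): print(q,[(round(r["score"],2),np.round(r["rect"])) for r in finder.boxes_of(q,"scene")[:4]])
S=[541.5,-238,310-51]
print("pred crown, basket bottom",proj(fs,S),proj(fs,[S[0],S[1],S[2]-217]),proj(fs,[S[0],S[1],S[2]+160]))
fw=cams.grab_frame("wrist");print("wrist pred",fish(fw,[S,[S[0],S[1],S[2]-217]]))
for q in("basket","stem"): print(q,[(round(r["score"],2),np.round(r["rect"])) for r in finder.boxes_of(q,"wrist")[:3]])
g=fw["color"].astype(float).mean(2)
for i in range(6):
    f=cams.grab_frame("wrist")["color"].astype(float).mean(2); print(round(np.abs(cv2.GaussianBlur(f-g,(5,5),0)).max(),1),end=" ")
E
```

```text
31.1833 [ 443.5 -174.6  260.2] [-0.2 -0.3  0.6] 59.25796981689378
basket [(0.91, array([280., 302.,  41.,  90.])), (0.9, array([252., 175.,  29.,  54.])), (0.7, array([215., 342.,  48.,  78.])), (0.65, array([185., 271.,  46.,  89.]))]
hook [(0.79, array([189., 192.,  10.,  83.])), (0.74, array([330., 223.,  36.,  39.]))]
pointer [(0.86, array([186., 190.,  18.,  88.]))]
pred crown, basket bottom [200.2 275.4] [209.8 346.7] [191.4 210.8]
wrist pred [[274.9  95.8]
 [274.9 210.6]]
basket [(0.85, array([233.,  89.,  86., 160.])), (0.57, array([ 85.,  62.,  99., 130.]))]
stem [(0.9, array([ 85.,  60.,  99., 133.])), (0.87, array([234.,  87.,  83., 161.])), (0.85, array([219.,   2.,  66., 141.]))]
45.9 46.0 46.3 47.1 48.6 50.5
```

```bash
python3 - <<'E'
from h import *
fr=[]
for i in range(12):
    fr.append(cams.grab_frame("scene")["color"].astype(np.float32).mean(2)[265:365,180:235].copy())
bx=[np.round(finder.boxes_of("basket","scene")[i]["rect"],1) for i in range(4)];print(bx)
print([tuple(np.round(np.array(cv2.phaseCorrelate(fr[0],f)[0])-cv2.phaseCorrelate(fr[0],fr[0])[0],2)) for f in fr[1:]])
print([round(float(np.abs(cv2.GaussianBlur(f-fr[0],(5,5),0)).max()),1) for f in fr[1:]], status.state()["qvel"])
w=[cams.grab_frame("wrist")["color"].astype(np.float32).mean(2)[60:260,225:330].copy() for i in range(8)]
print([tuple(np.round(np.array(cv2.phaseCorrelate(w[0],f)[0])-cv2.phaseCorrelate(w[0],w[0])[0],2)) for f in w[1:]])
print([round(float(np.abs(cv2.GaussianBlur(f-w[0],(5,5),0)).max()),1) for f in w[1:]])
E
```

```text
[array([185.8, 269.1,  41.3,  92.1]), array([283. , 305.6,  42.7,  89.6]), array([251. , 160.9,  29.4,  69.1]), array([377.3, 262.9,  24. ,  33.7])]
[(np.float64(-0.01), np.float64(-0.01)), (np.float64(0.04), np.float64(-0.02)), (np.float64(0.02), np.float64(-0.03)), (np.float64(-0.02), np.float64(-0.02)), (np.float64(0.0), np.float64(-0.02)), (np.float64(0.01), np.float64(-0.04)), (np.float64(0.0), np.float64(-0.0)), (np.float64(-0.0), np.float64(-0.02)), (np.float64(0.04), np.float64(-0.03)), (np.float64(-0.01), np.float64(-0.04)), (np.float64(0.04), np.float64(-0.04))]
[6.3, 6.8, 7.0, 7.2, 9.1, 9.1, 9.0, 9.1, 9.0, 9.1, 9.2] [-0.10349355  0.01150371  0.03164304  0.07092016  0.04193275  0.02648304]Traceback (most recent call last):
  File "<stdin>", line 8, in <module>
ValueError: 200 camera calls are used up
```

Call:
apply_moves(
  increments=[
    [0.3, 0, 0, 0, 0, 0, 0],
    [0.3, 0, 0, 0, 0, 0, 0],
    [0.3, 0, 0, 0, 0, 0, 0],
    [0.3, 0, 0, 0, 0, 0, 0],
    [0.3, 0, 0, 0, 0, 0, 0],
  ],
)

```text
time_s: 33.25
ee_pos: [444.4, -175.2, 258.4]
ee_rot: [-180.0, -36.6, -32.6]
force: [-0.2, 0.1, 0.4]
gripper_width: 59.3
gripper_force: 0.0
```

Call:
apply_moves(
  increments=[
    [0.3, 0, 0, 0, 0, 0, 0],
    [0.3, 0, 0, 0, 0, 0, 0],
    [0.3, 0, 0, 0, 0, 0, 0],
    [0.3, 0, 0, 0, 0, 0, 0],
    [0.3, 0, 0, 0, 0, 0, 0],
  ],
)

```text
time_s: 33.67
ee_pos: [444.4, -175.2, 258.4]
ee_rot: [-180.0, -36.6, -32.6]
force: [0.2, 0.9, -0.3]
gripper_width: 59.3
gripper_force: 0.0
```

Call:
apply_moves(
  increments=[
    [0.3, 0, 0, 0, 0, 0, 0],
    [0.3, 0, 0, 0, 0, 0, 0],
    [0.3, 0, 0, 0, 0, 0, 0],
    [0.3, 0, 0, 0, 0, 0, 0],
    [0.3, 0, 0, 0, 0, 0, 0],
  ],
)

```text
time_s: 34.08
ee_pos: [444.4, -175.2, 258.4]
ee_rot: [-180.0, -36.6, -32.6]
force: [-0.2, -0.6, -0.5]
gripper_width: 59.1
gripper_force: 0.0
```

```bash
python3 -c "
from workcell import env
print(env.job_done())"
```

```text
the job is handed in; nothing more can be done
None
```

The steel basket hangs by its stirrup on the balance hook, free of the gripper and still in the last pictures. It weighs about 4.1 N by the wrist force, and I handed the job in at 34 s; no verdict came back.

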